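# Swap shipping caps for matching snap-in covers on an indexing table

### The arm

A 6-joint arm with a two-finger parallel gripper is mounted at the origin on the work surface. World frame = base frame: x ahead of the robot, y to its left, z up, the work surface at z = 0. Lengths are in m, angles in rad, forces in N, time in s.
With the tool pointing down it reaches from about 0.275 to 0.725 m from the base axis. Payload 15.9 kg.
Tool frame: the origin (TCP) lies on the centre line of the jaws, within the pads' length; the fingertips stand bot.tip_extent ahead of it and the grasp point (between the pads) lies 11 mm behind it (bot.tip_extent is the distance from the TCP to the fingertips, in m); x points along the fingers, y is the direction in which the jaws open and shut, and the axes are right-handed (so a half turn about x gives the same grasp; the last joint's range is limited). The gripper opens to 85 mm and grips with 20 to 120 N. Pads are 22 mm wide; open, the fingers measure 114 mm over their backs; the gripper's body (76 mm by 85 mm) begins 54 mm behind the grasp point. The pads swing forward as they close: fully open they stand 13 mm farther back than shut.
Start: joints at [-1.256, 0.213, -0.034, 1.323, 0, 1.571], TCP at [0.155, -0.475, 0.239] pointing down, gripper open.
Joint ranges: [-2.98, 2.98], [-0.74, 1.72], [-1.14, 1.35], [-2.1, 2.04], [-1.57, 1.44], [-3.14, 3.14]. Speed limits (rad/s): [1.89, 1.89, 2.39, 2.57, 3.14, 3.14].

### API

Orientations are given as [roll, pitch, yaw] about the fixed x, y, z axes, in that order (R = Rz(yaw) Ry(pitch) Rx(roll)).
In Python, from cell import bot gives the robot as it stands. The module is installed in compiled form; this text tells all that it offers.
- The arm moves only by the tool jog_arm, never from a script. Its argument "deltas" is one flat list of numbers, 7 for each row, row after row: the shift along the tool's x, y, z in m, then the turn, a rotation vector about the tool's x, y, z in rad, then the finger opening in m, from 0 to 0.0854. A call has 1 to 20 rows; each row shifts and turns the pose as measured when the row begins, along the tool's axes as they then stand; what a row does not reach is not made up. A row lasts 1/12 s, in which the tool goes at most 41.7 mm and 7.16 degrees, less where a joint would pass 70% of its speed; a pose out of reach is approached as far as the arm can. A call is refused whole if a number of a shift passes 0.0417 or a number of a turn 0.125, either way. A call with a gripper value outside its range is refused whole. The fingers move at their own pace and stop on an object; "squeeze" is the grip in N (left out, the last holds). Time passes only in rows, so rows that do not move let the fingers close. It gives the time, the measured TCP pose, the force and the opening at its end, in the units of the state.
- bot.state(): the state, without advancing time (a new reading comes with each control period).
- bot.snapshot(name): name is "scene" or "side" or "wrist"; returns the picture (420x560x3 uint8, red, green, blue); there is no depth.
- bot.calibration(name): a dict with "vfov" (degrees; the focal length in pixels is half the picture's height over the tangent of half this angle, whatever the lens; pixels are square), "cx", "cy" (the principal point, pixels), "R" (3x3) and "t" (3): a world point X has camera coordinates R X + t. Camera axes: x right, y down, z forward; pixel columns grow to the right and rows downward; lengths in m; the calibration is good to about 2 mm. The wrist camera is an equidistant fisheye: a pixel r from the principal point sees the ray r / f radians off the axis. A picture is of the moment at which its call begins: read the wrist's pose just before it. calibration takes no time and is no camera call; for the wrist camera it gives the pose at the moment of the call.
- bot.sign_off(): hands the job in, once; it reports no verdict.
The state is a dict: "t": time; "joints": joint angles; "dq": joint speeds; "tau": joint torques, N m; "position": TCP position; "tcp_rot": TCP orientation; "contact_force": force on the tool from outside, world axes, zero at the start; "moment": the same for the moment, N m; "width": finger opening in m.
Only numpy, scipy, OpenCV 4.12 (cv2) and the standard library are available. Lean on these libraries where they do the work, as an engineer would, in place of code of your own. Each camera call takes 0.05 s, during which the arm holds its last target.

### The job

Change the green shipping caps on the indexing table's gold housings for the red square covers: turn the disc by its hub bar until a housing clicks into the open front of the clear guard, put its green cap, if it has one, into the yellow bin, lay in the cover whose size matches that pocket, and press it down until it snaps home, level and flush with the rim. All green caps end up in the bin and every cover on the blue sheet that matches a housing ends up fitted (a housing may be left without one); leave the disc clicked in at a station. The two odd-sized covers (the smallest, 34 mm, and the largest, 76 mm) stay on the sheet, and the other things on the bench are left alone.

Things in the scene. Friction and masses are not known exactly. Their poses are not given: they have to be found in the camera images.
- cover_small: loose red cover: a 44 x 44 mm square plate 8 mm thick, with a grip rib standing on its middle, 32 mm long (along its x), 12 mm wide, 22 mm tall (rib top 30 mm above the underside). Origin: centre of the underside; z up. May be absent. Belongs in the small housing.
- cover_medium: loose red cover: a 54 x 54 mm square plate 8 mm thick, with a grip rib standing on its middle, 32 mm long (along its x), 12 mm wide, 22 mm tall (rib top 30 mm above the underside). Origin: centre of the underside; z up. May be absent. Belongs in the medium housing.
- cover_large: loose red cover: a 64 x 64 mm square plate 8 mm thick, with a grip rib standing on its middle, 32 mm long (along its x), 12 mm wide, 22 mm tall (rib top 30 mm above the underside). Origin: centre of the underside; z up. May be absent. Belongs in the large housing.
- cover_tiny: odd red cover like the others but 34 x 34 mm: fits no housing closely, stays on the blue sheet. Same rib and origin.
- cover_huge: odd red cover like the others but 76 x 76 mm: fits no housing, stays on the blue sheet. Same rib and origin.
- housing_small: gold block 30 mm tall on the turning disc, 100 mm from its axis; square pocket 50 x 50 mm, 6 mm walls. Origin: centre of underside, 34 mm above bench; x points radially out, pocket sides along x and y. Its sprung floor waits 26 mm above the underside (a cover laid in stands 4 mm proud); pushed with over about 8 N it snaps down 4 mm (flush) and stays. In the opening at rotor = 0.0000.
- housing_medium: gold block 30 mm tall on the turning disc, 100 mm from its axis; square pocket 60 x 60 mm, 6 mm walls. Origin: centre of underside, 34 mm above bench; x points radially out, pocket sides along x and y. Its sprung floor waits 26 mm above the underside (a cover laid in stands 4 mm proud); pushed with over about 8 N it snaps down 4 mm (flush) and stays. In the opening at rotor = 1.2566.
- housing_large: gold block 30 mm tall on the turning disc, 100 mm from its axis; square pocket 70 x 70 mm, 6 mm walls. Origin: centre of underside, 34 mm above bench; x points radially out, pocket sides along x and y. Its sprung floor waits 26 mm above the underside (a cover laid in stands 4 mm proud); pushed with over about 8 N it snaps down 4 mm (flush) and stays. In the opening at rotor = 2.5133.
- cap_small: loose green plastic shipping cap shaped like a cover but 42 x 42 mm (8 mm thick, the same 32 x 12 x 22 mm rib along its x, origin at the centre of its underside), light; if present it lies loose in the small housing on the raised floor, rib radial. Belongs in the yellow bin.
- cap_medium: loose green plastic shipping cap shaped like a cover but 52 x 52 mm (8 mm thick, the same 32 x 12 x 22 mm rib along its x, origin at the centre of its underside), light; if present it lies loose in the medium housing on the raised floor, rib radial. Belongs in the yellow bin.
- cap_large: loose green plastic shipping cap shaped like a cover but 62 x 62 mm (8 mm thick, the same 32 x 12 x 22 mm rib along its x, origin at the centre of its underside), light; if present it lies loose in the large housing on the raised floor, rib radial. Belongs in the yellow bin.
- bin: open yellow bin fixed to the bench for the caps, outside 170 mm (x) by 140 mm (y), 50 mm tall, walls and floor 4 mm; origin at the centre of its underside.
- rotor (a joint): angle of the indexing disc (300 mm across), rad, growing anticlockwise seen from above; stations click in at 0 (small housing in the opening), 1.2566 (medium) and 2.5133 (large), stops 0.2 beyond the first and last. It starts at the middle station; let go within about 0.4 rad of a station it snaps in by itself (springs, up to 0.2 N m).
- hub (a point): centre of the hub grip by which the disc is turned, on the disc's axis, 127 mm above the bench: a black bar 60 mm long, 14 mm wide, 32 mm tall (top 143 mm above the bench). The bar's length points at the small housing. It may be pinched across its width from above and twisted.
- indexer: grey fixed base of the indexing table. Origin: on the disc's axis at bench level. Clear guard sheet 325 x 330 mm over it, top 108 mm above the bench, on four posts, open in a 140 mm wide slot (70 mm each side of the x axis) from its -x edge to 40 mm past the axis. Only the housing on the -x side, 100 mm from the axis, is open from above.
- mat: blue sheet 270 mm (x) by 360 mm (y), 3 mm thick, fixed to the bench; origin at the centre of its underside. The covers lie on it, ribs up.
- gear: red ring 52 mm across, 10 mm thick, lying on the blue sheet. Bystander: leave alone. Origin: centre of its underside.
- crankcase: gold model engine block, 70 x 130 x 64 mm. Bystander: leave alone. Origin: centre of its underside.
- oil: yellow bottle, 56 mm across, 150 mm tall. Bystander: leave alone. Origin: centre of its underside.
- jar: glass jar, 66 mm across, 80 mm tall. Bystander: leave alone. Origin: centre of its underside.
- driver: screwdriver lying on the bench; origin at mid-length, on its underside. Bystander: leave alone.
- spanner: steel spanner, 150 mm long, lying on the bench. Bystander: leave alone. Origin: centre of its underside.
- oilpan: gold open tray, 70 x 110 x 30 mm. Bystander: leave alone. Origin: centre of its underside.
Things that resemble listed ones, but are neither listed nor needed, are in the scene too. What is shaped like the cover_large but black or grey is not meant.

How it is judged:
By the outcome, as a careful person would: the job done as asked, in the order asked, and still so for the second after the job is handed in, with the robot touching nothing.
Of cover_small, cover_medium, cover_large only 2 to 3 are there at a start; the rules pass over those that are not, and their reading is None.
Of cap_small, cap_medium, cap_large only 2 to 3 are there at a start; the rules pass over those that are not, and their reading is None.
At some moment in a run one of cover_small, cover_medium, cover_large may be knocked a few centimetres aside while the robot is not near it.
It also fails if it takes over 210 s, if anything falls off the work surface, if the arm or the gripper's body presses on something with over 40 N, if the wrist force passes 120 N, or if a joint passes its speed limit or range.

## Working session

There is one attempt and no reset: what is moved stays moved. The work goes in short steps, Python scripts to look and compute and a tool call to move; the robot and the scene stay as the last step left them, time stands still between calls to the robot, and variables do not carry over. Pictures are saved under pics/ and viewed, and the job is handed in when it is done.

Besides the shell and the picture viewer there is one more tool, called after "Emit:" as name(argument=value, ...), one argument or row to a line, values as JSON. jog_arm: Moves the arm, as the interface text tells. Its arguments: {"type":"object","properties":{"deltas":{"type":"array","items":{"type":"number"}},"squeeze":{"type":"number"}},"required":["deltas"]}

```bash
ls; mkdir -p pics
python3 - <<'E'
from cell import bot
import cv2
s=bot.state()
print(s, bot.tip_extent)
for n in ["scene","side","wrist"]:
    c=bot.calibration(n); print(n,c)
    im=bot.snapshot(n); cv2.imwrite(f"pics/{n}0.png",cv2.cvtColor(im,cv2.COLOR_RGB2BGR))
E
```

```text
pics
{'t': 0.0, 'joints': array([-1.25598938e+00,  2.13355920e-01, -3.50478781e-02,  1.32351061e+00,
       -2.67908570e-05,  1.57083452e+00]), 'dq': array([-2.28119756e-05,  6.58670765e-05, -7.58841115e-04,  4.80747298e-04,
        1.41128561e-04, -8.29756770e-04]), 'tau': array([-5.05407850e-03, -6.86155057e+01,  4.87124491e+01,  1.74519728e-02,
        1.81750206e-04, -1.30069711e-05]), 'position': array([ 0.15470584, -0.47511501,  0.23882073]), 'tcp_rot': array([-1.54680136,  1.56967792,  1.90956006]), 'contact_force': array([-0.02579461, -0.07493546, -0.36043124]), 'moment': array([ 0.03469464, -0.01081425,  0.05371222]), 'width': 0.08542910385918823} 0.008
scene {'vfov': 53.617724187941164, 'cx': 276.82833496696605, 'cy': 204.35511541606488, 'R': array([[ 0.780015  ,  0.6256192 , -0.01331214],
       [ 0.53955158, -0.68317771, -0.49208973],
       [-0.31695534,  0.37665479, -0.87044269]]), 't': array([-0.42646262, -0.16539296,  1.40590721])}
side {'vfov': 54.40583254866273, 'cx': 286.7528801136519, 'cy': 215.2294596664937, 'R': array([[-0.94557054, -0.3248387 ,  0.01939513],
       [-0.25494583,  0.70244397, -0.66451117],
       [ 0.20223495, -0.6332869 , -0.74702659]]), 't': array([0.49976944, 0.15583778, 1.17850893])}
wrist {'vfov': 65.70646984690485, 'cx': 276.0137895798655, 'cy': 208.09227303805093, 'R': array([[ 3.09993955e-01, -9.50738408e-01, -4.76215045e-04],
       [-9.17968743e-01, -2.99439508e-01,  2.60133365e-01],
       [-2.47461379e-01, -8.02026203e-02, -9.65572579e-01]]), 't': array([-0.50170009, -0.03360226,  0.37689804])}
```

View pics/scene0.png

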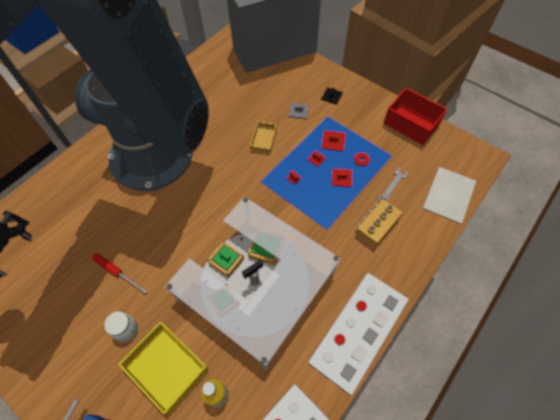

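View pics/side0.png

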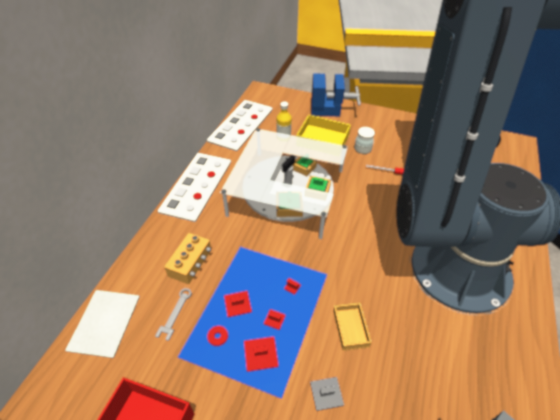

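View pics/wrist0.png

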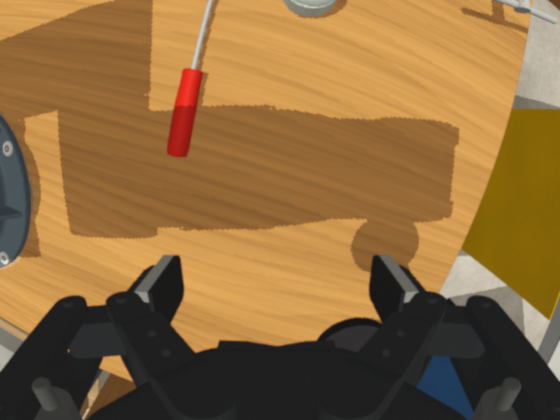

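```bash
cat > h.py <<'E'
import numpy as np, cv2
from cell import bot
def cal(n):
    c=bot.calibration(n); c['f']=210/np.tan(np.radians(c['vfov']/2)); return c
def ray(c,uv,fish=False):
    uv=np.asarray(uv,float).reshape(-1,2)
    x=(uv[:,0]-c['cx'])/c['f']; y=(uv[:,1]-c['cy'])/c['f']
    if fish:
        r=np.hypot(x,y)+1e-12; d=np.c_[np.sin(r)*x/r,np.sin(r)*y/r,np.cos(r)]
    else: d=np.c_[x,y,np.ones(len(x))]
    return -c['R'].T@c['t'], d@c['R']
def onz(c,uv,z,fish=False):
    o,d=ray(c,uv,fish); z=np.asarray(z)
    s=(z-o[2])/d[:,2]; return o+d*s[:,None]
def proj(c,X,fish=False):
    X=np.asarray(X,float).reshape(-1,3); p=X@c['R'].T+c['t']
    if fish:
        r=np.hypot(p[:,0],p[:,1])+1e-12; th=np.arctan2(r,p[:,2]); q=p[:,:2]/r[:,None]*th[:,None]
    else: q=p[:,:2]/p[:,2:]
    return q*c['f']+[c['cx'],c['cy']]
def tri(c1,u1,c2,u2,f1=False,f2=False):
    o1,d1=ray(c1,u1,f1);o2,d2=ray(c2,u2,f2)
    d1=d1[0]/np.linalg.norm(d1[0]);d2=d2[0]/np.linalg.norm(d2[0])
    A=np.c_[d1,-d2]; s=np.linalg.lstsq(A,o2-o1,rcond=None)[0]
    p=o1+s[0]*d1;q=o2+s[1]*d2; return (p+q)/2,np.linalg.norm(p-q)
def crop(im,x0,y0,x1,y1,k,name):
    o=cv2.resize(im[y0:y1,x0:x1],None,fx=k,fy=k,interpolation=cv2.INTER_CUBIC)
    cv2.imwrite(name,o)
E
python3 - <<'E'
from h import *
a=cv2.imread('pics/scene0.png');b=cv2.imread('pics/side0.png')
crop(a,160,190,345,370,4,'pics/c1.png'); crop(a,255,110,400,230,5,'pics/c2.png')
crop(b,210,120,360,240,5,'pics/c3.png');crop(b,170,240,340,400,4,'pics/c4.png')
E
```

```text
(no output)
```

View pics/c1.png

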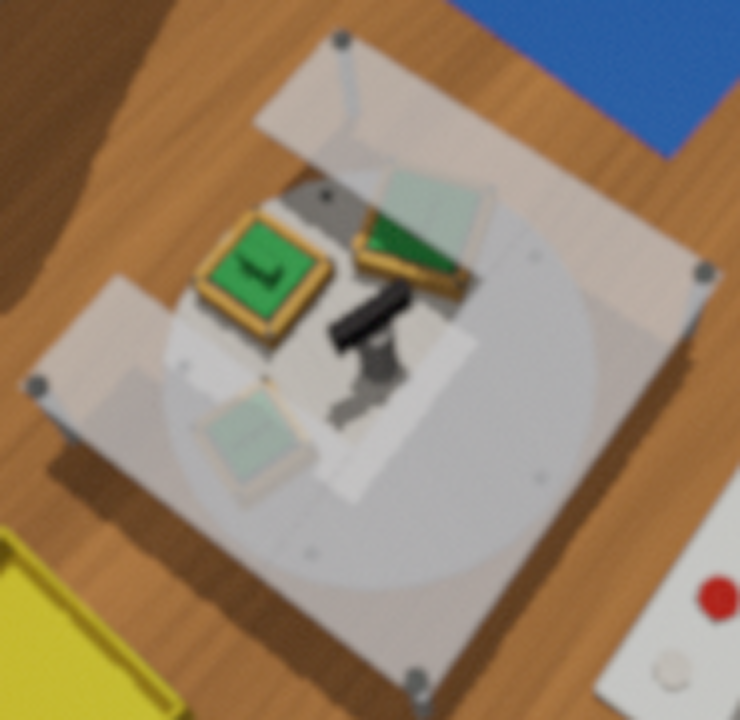

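View pics/c2.png

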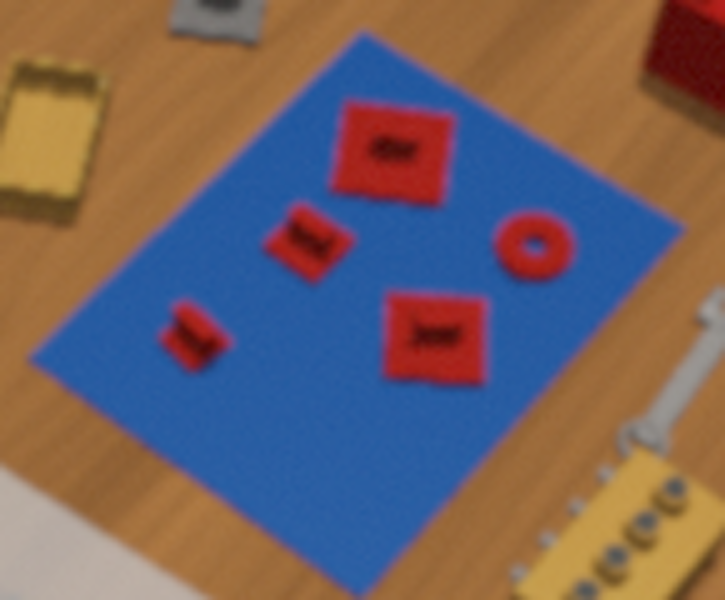

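View pics/c3.png

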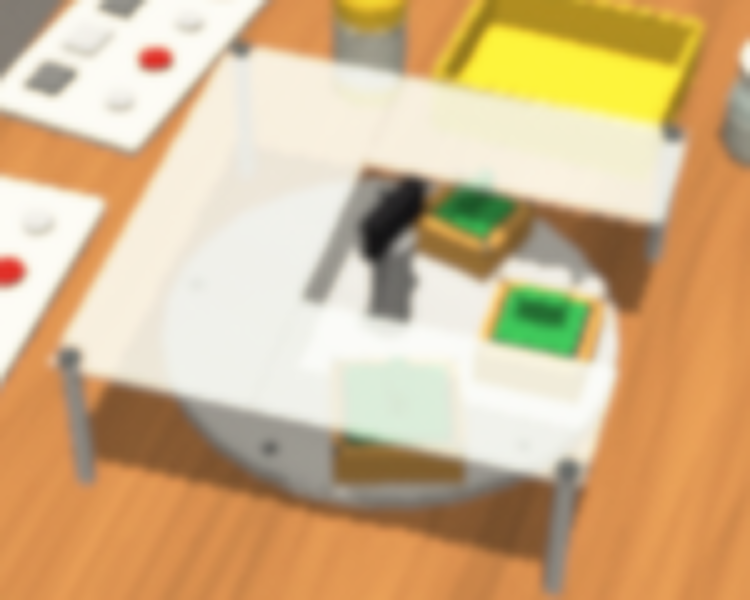

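View pics/c4.png

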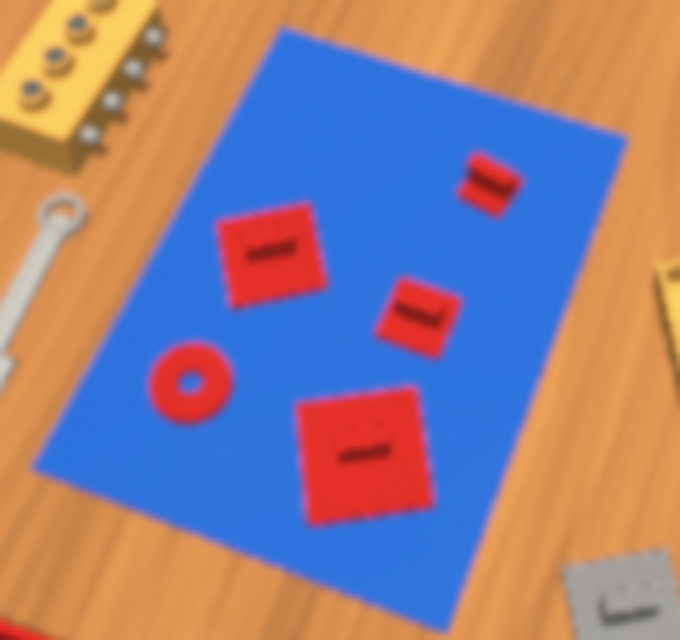

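```bash
cat > covers.py <<'E'
from h import *
def mats(n,im,z=0.011,fish=False,c=None):
    c=c or cal(n); hsv=cv2.cvtColor(im,cv2.COLOR_BGR2HSV)
    H,S,V=cv2.split(hsv)
    red=(((H<8)|(H>172))&(S>150)&(V>40)).astype(np.uint8)
    out=[]
    cs,_=cv2.findContours(red,cv2.RETR_EXTERNAL,cv2.CHAIN_APPROX_NONE)
    for k in cs:
        if cv2.contourArea(k)<60: continue
        uv=k[:,0,:].astype(float)
        P=onz(c,uv,z,fish)[:,:2]
        (cx,cy),(w,h),a=cv2.minAreaRect((P*1000).astype(np.float32))
        out.append((uv.mean(0).round(),round(cx,1),round(cy,1),round(w,1),round(h,1),round(a,1)))
    return out
if __name__=='__main__':
    for n in ['scene','side']:
        im=cv2.imread(f'pics/{n}0.png'); print(n)
        for o in mats(n,im): print(*o)
E
python3 covers.py
python3 - <<'E'
from h import *
cs,cd=cal('scene'),cal('side')
# guard post tops, scene crop px /4 + (160,190); side crop /5 +(210,120)
S=np.array([[342,40],[705,272],[416,681],[38,385]])/4+[160,190]
D=np.array([[567,468],[68,357],[240,47],[672,131]])/5+[210,120]
for s,d in zip(S,D): print(tri(cs,s,cd,d), onz(cs,s,.108)[0],onz(cd,d,.108)[0])
# guard sheet corners / slot corners
E
```

```text
scene
[106. 264.] 192.5 -350.4 102.9 25.1 6.7
[293. 177.] 433.8 222.0 27.4 36.0 77.6
[342. 177.] 558.1 318.9 55.1 60.2 33.8
[361. 159.] 569.4 419.4 43.6 40.5 38.2
[316. 158.] 448.9 329.2 39.5 40.5 87.8
[333. 140.] 451.3 425.4 69.4 72.3 28.0
[414. 115.] 607.3 694.8 182.4 203.8 0.7
side
[145. 405.] 646.1 606.5 204.3 87.9 19.3
[260. 354.] 449.3 427.6 71.4 73.0 28.2
[217. 335.] 567.9 421.1 45.8 45.0 19.5
[274. 319.] 449.2 331.5 40.4 39.9 89.4
[237. 304.] 556.4 321.6 58.8 60.9 33.1
[292. 286.] 438.8 222.9 32.0 34.4 79.5
(array([0.41283705, 0.02441074, 0.10860703]), np.float64(0.001946745319981585)) [0.41352581 0.02496178 0.108     ] [0.41211091 0.02326638 0.108     ]
(array([0.71738277, 0.0393371 , 0.10772212]), np.float64(0.0018892860721735696)) [0.7182552  0.03967556 0.108     ] [0.7163748  0.03919652 0.108     ]
(array([ 0.73216033, -0.27743207,  0.1093763 ]), np.float64(0.0006544381497383062)) [ 0.73227533 -0.2771583   0.108     ] [ 0.73260942 -0.27932061  0.108     ]
(array([ 0.42772632, -0.29044909,  0.11035621]), np.float64(0.0020544945737649705)) [ 0.42774912 -0.28988462  0.108     ] [ 0.42732157 -0.29425456  0.108     ]
```

```bash
cat >> h.py <<'E'
from scipy.spatial.transform import Rotation as Ro
def tool():
    s=bot.state(); return np.array(s['position']),Ro.from_euler('xyz',s['tcp_rot']).as_matrix(),s
def go(target,yaw=None):
    """target xyz; yaw = desired angle of tool y axis in world (mod pi). prints total tool-frame shift (current axes), turn vector"""
    p,R,s=tool(); d=R.T@(np.array(target)-p)
    print('t',round(s['t'],2),'pos',p.round(4),'width',round(s['width'],4),'F',s['contact_force'].round(1))
    print('shift in tool axes now',d.round(4))
    cur=np.arctan2(R[1,1],R[0,1])
    if yaw is not None:
        for k in (0,np.pi,-np.pi):
            y=np.array([np.cos(yaw+k),np.sin(yaw+k),0]);x=np.array([0,0,-1.])
            Rt=np.c_[x,y,np.cross(x,y)]
            rv=Ro.from_matrix(R.T@Rt).as_rotvec()
            print(' turn opt',rv.round(4),'j6 now',s['joints'][5].round(3),'shift in target axes',(Rt.T@(np.array(target)-p)).round(4))
            if k==0: 
                pass
    print('tool y yaw deg',np.degrees(cur).round(2))
E
python3 - <<'E'
from h import *
p,R,s=tool(); print(R.round(3))
c=cal('wrist'); o=-c['R'].T@c['t']; print('cam rel tcp, tool axes',R.T@(o-p),'cam axis in tool',(R.T@c['R'].T).round(3))
cs,cd=cal('scene'),cal('side')
print('hub',tri(cs,(252.75,268.75),cd,(288.6,164)))
print('bar ends scene', onz(cs,np.array([[338,340],[400,292]])/4+[160,190],.143))
# bin
for n in ['scene','side']:
    im=cv2.imread(f'pics/{n}0.png');hsv=cv2.cvtColor(im,cv2.COLOR_BGR2HSV);H,S,V=cv2.split(hsv)
    m=((H>22)&(H<34)&(S>150)&(V>90)).astype(np.uint8)
    for k in cv2.findContours(m,cv2.RETR_EXTERNAL,cv2.CHAIN_APPROX_NONE)[0]:
        if cv2.contourArea(k)<400: continue
        c=cal(n);P=onz(c,k[:,0,:],.05)[:,:2]*1000
        print(n,k[:,0].mean(0),cv2.minAreaRect(P.astype(np.float32)))
    m=((H>50)&(H<75)&(S>120)&(V>40)).astype(np.uint8)
    for k in cv2.findContours(m,cv2.RETR_EXTERNAL,cv2.CHAIN_APPROX_NONE)[0]:
        if cv2.contourArea(k)<40: continue
        c=cal(n);P=onz(c,k[:,0,:],.068)[:,:2]*1000
        print('green',n,k[:,0].mean(0),cv2.minAreaRect(P.astype(np.float32)))
E
```

```text
[[-0.     0.31  -0.951]
 [ 0.001 -0.951 -0.31 ]
 [-1.    -0.001 -0.   ]]
cam rel tcp, tool axes [-0.13356358  0.00202235 -0.06577499] cam axis in tool [[-0.001 -0.26   0.966]
 [ 1.     0.     0.001]
 [-0.     0.966  0.26 ]]
hub (array([ 0.56885033, -0.12521884,  0.12509708]), np.float64(0.0016272762316167865))
bar ends scene [[ 0.56939069 -0.15484941  0.143     ]
 [ 0.57933371 -0.10607142  0.143     ]]
scene [163.74874372 369.12060302] ((537.2100830078125, -438.8353576660156), (141.90740966796875, 178.22154235839844), 87.7668228149414)
green scene [225.03846154 257.11538462] ((470.7714538574219, -132.43048095703125), (50.70735168457031, 49.622310638427734), 1.5140131711959839)
green scene [261.86046512 251.60465116] ((542.4454956054688, -56.324337005615234), (60.293704986572266, 19.694995880126953), 10.48819351196289)
side [323.928 130.024] ((530.6649780273438, -438.77056884765625), (143.21371459960938, 173.14013671875), 88.05496978759766)
green side [317.88636364 183.70454545] ((470.0039978027344, -132.231689453125), (49.298580169677734, 48.67654800415039), 3.9347143173217773)
green side [304.5        161.84615385] ((541.97021484375, -218.0909423828125), (35.48015213012695, 33.015464782714844), 74.39617156982422)
```

Run:
```python
from h import *
go((.4704,-.1323,.20),np.radians(-87))
```

```text
t 0.15 pos [ 0.1548 -0.4752  0.2389] width 0.0854 F [ 1.2 -0.5 -0.7]
shift in tool axes now [ 0.0391 -0.2282 -0.4063]
 turn opt [2.625e-01 1.000e-04 9.000e-04] j6 now 1.571 shift in target axes [ 0.0389 -0.3259 -0.3332]
 turn opt [-2.8791e+00 -1.3000e-03  1.0000e-04] j6 now 1.571 shift in target axes [0.0389 0.3259 0.3332]
 turn opt [-2.8791e+00 -1.3000e-03  1.0000e-04] j6 now 1.571 shift in target axes [0.0389 0.3259 0.3332]
tool y yaw deg -71.96
```

Emit:
jog_arm(
  deltas=[0,0,0,0.088,0,0,0.04,0,0,0,0.088,0,0,0.04,0,0,0,0.087,0,0,0.04,0.003,-0.025,-0.026,0,0,0,0.04,0.003,-0.025,-0.026,0,0,0,0.04,0.003,-0.025,-0.026,0,0,0,0.04,0.003,-0.025,-0.026,0,0,0,0.04,0.003,-0.025,-0.026,0,0,0,0.04,0.003,-0.025,-0.026,0,0,0,0.04,0.003,-0.025,-0.026,0,0,0,0.04,0.003,-0.025,-0.026,0,0,0,0.04,0.003,-0.025,-0.026,0,0,0,0.04,0.003,-0.025,-0.026,0,0,0,0.04,0.003,-0.025,-0.026,0,0,0,0.04,0.003,-0.025,-0.026,0,0,0,0.04,0.003,-0.025,-0.026,0,0,0,0.04],
  squeeze=40,
)

```text
t: 1.48
position: [0.4887, -0.1251, 0.196]
tcp_rot: [-0.767, 1.567, 2.401]
contact_force: [0.2, -0.2, -1.0]
width: 0.04
```

Run:
```python
from h import *
go((.4704,-.1323,.20),np.radians(-87))
c=cal('wrist'); np.save('pics/w1.npy',c,allow_pickle=True)
im=cv2.cvtColor(bot.snapshot('wrist'),cv2.COLOR_RGB2BGR); cv2.imwrite('pics/w1.png',im)
```

```text
t 1.48 pos [ 0.4887 -0.1251  0.196 ] width 0.04 F [ 0.2 -0.2 -1. ]
shift in tool axes now [-0.004   0.0067  0.0185]
 turn opt [-0.0253  0.0024  0.0024] j6 now 2.863 shift in target axes [-0.004   0.0062  0.0186]
 turn opt [ 3.1162  0.0038 -0.0038] j6 now 2.863 shift in target axes [-0.004  -0.0062 -0.0186]
 turn opt [ 3.1162  0.0038 -0.0038] j6 now 2.863 shift in target axes [-0.004  -0.0062 -0.0186]
tool y yaw deg -88.45
```

View pics/w1.png

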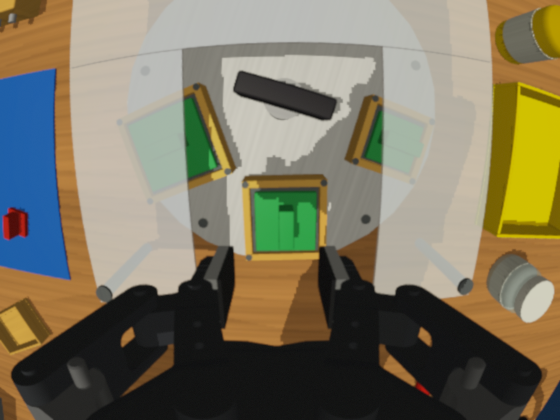

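Run:
```python
from h import *
c=np.load('pics/w1.npy',allow_pickle=True).item(); im=cv2.imread('pics/w1.png')
H,S,V=cv2.split(cv2.cvtColor(im,cv2.COLOR_BGR2HSV))
m=((H>50)&(H<75)&(S>120)&(V>40)).astype(np.uint8)
for k in cv2.findContours(m,cv2.RETR_EXTERNAL,cv2.CHAIN_APPROX_NONE)[0]:
    if cv2.contourArea(k)<200: continue
    P=onz(c,k[:,0,:],.068,True)[:,:2]*1000
    print('green',k[:,0].mean(0),cv2.minAreaRect(P.astype(np.float32)))
    if abs(k[:,0].mean(0)[0]-286)<30:
        x,y,w,h=cv2.boundingRect(k); 
# gold housing outer at z=.064 in the opening
m=((H>12)&(H<28)&(S>100)&(V>150)).astype(np.uint8); 
print('rib', onz(c,[[279,208],[298,208],[289,232]],.09,True).round(4))
m=((V<55)).astype(np.uint8); m[130:]=0;m[:60]=0;m[:,:225]=0;m[:,350:]=0
k=max(cv2.findContours(m,cv2.RETR_EXTERNAL,cv2.CHAIN_APPROX_NONE)[0],key=cv2.contourArea)
P=onz(c,k[:,0,:],.143,True)[:,:2]*1000
print('bar',k[:,0].mean(0),cv2.minAreaRect(P.astype(np.float32)))
# housing outer corners by eye
print('hs corners',onz(c,[[246,178],[326,178],[327,257],[247,260]],.064,True).round(4))
crop(im,220,60,350,280,3,'pics/w1c.png')
```

```text
green [285.26839827 220.31168831] ((472.95037841796875, -135.30604553222656), (52.385292053222656, 51.54613494873047), 1.6618448495864868)
green [375.82142857 138.10714286] ((547.735107421875, -205.56951904296875), (42.53938674926758, 13.689449310302734), 0.6738879680633545)
green [195.73743017 139.43575419] ((542.8092041015625, -63.52773666381836), (64.64948272705078, 24.620607376098633), 2.893278121948242)
rib [[ 0.4904 -0.1291  0.09  ]
 [ 0.4908 -0.1437  0.09  ]
 [ 0.4713 -0.1375  0.09  ]]
bar [284.51327434  95.47345133] ((570.7197265625, -129.56809997558594), (57.65028381347656, 13.875448226928711), 74.85723114013672)
hs corners [[ 0.5084 -0.1014  0.064 ]
 [ 0.5104 -0.168   0.064 ]
 [ 0.4391 -0.1739  0.064 ]
 [ 0.4344 -0.1024  0.064 ]]
```

View pics/w1c.png

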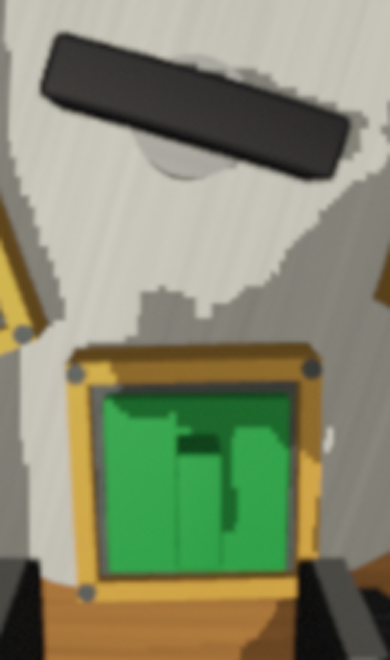

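Emit:
jog_arm(
  deltas=[0,0,0,-0.125,0,0,0.04,0,0,0,-0.125,0,0,0.04,0,0,0,-0.125,0,0,0.04,0,0,0,-0.125,0,0,0.04,0,0,0,-0.125,0,0,0.04,0,0,0,-0.125,0,0,0.04,0,0,0,-0.125,0,0,0.04,0,0,0,-0.125,0,0,0.04,0,0,0,-0.125,0,0,0.04,0,0,0,-0.125,0,0,0.04,0,0,0,-0.125,0,0,0.04,0,0,0,-0.125,0,0,0.04,0,0,0,-0.125,0,0,0.04,0,0,0,-0.125,0,0,0.04,0,0,0,-0.125,0,0,0.04,0,0,0,-0.125,0,0,0.04,0,0,0,-0.125,0,0,0.04,0,0,0,-0.125,0,0,0.04,0,0,0,-0.125,0,0,0.04,0,0,0,-0.125,0,0,0.04],
)

```text
t: 3.2
position: [0.491, -0.1165, 0.1892]
tcp_rot: [-3.045, 1.556, 2.63]
contact_force: [0.3, -0.6, -0.4]
width: 0.0402
```

Run:
```python
from h import *
go((.4704,-.1335,.18),np.radians(93))
```

```text
t 3.2 pos [ 0.491  -0.1165  0.1892] width 0.0402 F [ 0.3 -0.6 -0.4]
shift in tool axes now [ 0.0093 -0.0257 -0.0071]
 turn opt [-0.661  -0.0149 -0.0035] j6 now 0.373 shift in target axes [ 0.0092 -0.0159 -0.0215]
 turn opt [ 2.4805 -0.0046  0.0192] j6 now 0.373 shift in target axes [0.0092 0.0159 0.0215]
 turn opt [ 2.4805 -0.0046  0.0192] j6 now 0.373 shift in target axes [0.0092 0.0159 0.0215]
tool y yaw deg 55.13
```

Emit:
jog_arm(
  deltas=[0,0,0,-0.11,-0.003,0,0.04,0,0,0,-0.11,-0.003,0,0.04,0,0,0,-0.11,-0.003,0,0.04,0,0,0,-0.11,-0.003,0,0.04,0,0,0,-0.11,-0.003,0,0.04,0.003,-0.005,-0.007,-0.11,0,0,0.04,0.003,-0.005,-0.007,0,0,0,0.04,0.003,-0.005,-0.007,0,0,0,0.04,0,0,0,0,0,0,0.04],
)

```text
t: 3.95
position: [0.4683, -0.1335, 0.1777]
tcp_rot: [2.096, 1.567, 2.182]
contact_force: [-0.5, -0.4, 0.4]
width: 0.0403
```

```bash
cat > look.py <<'E'
from h import *
import sys
def look(name,n='wrist'):
    c=cal(n); im=cv2.cvtColor(bot.snapshot(n),cv2.COLOR_RGB2BGR); cv2.imwrite(f'pics/{name}.png',im); np.save(f'pics/{name}.npy',c,allow_pickle=True); return c,im
def green(c,im,z,fish=True):
    H,S,V=cv2.split(cv2.cvtColor(im,cv2.COLOR_BGR2HSV))
    m=((H>50)&(H<75)&(S>120)&(V>40)).astype(np.uint8)
    for k in cv2.findContours(m,cv2.RETR_EXTERNAL,cv2.CHAIN_APPROX_NONE)[0]:
        if cv2.contourArea(k)<200: continue
        P=onz(c,k[:,0,:],z,fish)[:,:2]*1000
        print('green',k[:,0].mean(0),cv2.minAreaRect(P.astype(np.float32)))
E
python3 - <<'E'
from look import *
go((.4704,-.1335,.18),np.radians(93))
c,im=look('w2'); green(c,im,.068)
E
```

```text
t 3.95 pos [ 0.4683 -0.1335  0.1777] width 0.0403 F [-0.5 -0.4  0.4]
shift in tool axes now [-0.0023 -0.0002  0.0021]
 turn opt [ 0.0343 -0.0022 -0.0036] j6 now -0.366 shift in target axes [-0.0023 -0.0001  0.0021]
 turn opt [-3.1073  0.0056 -0.0034] j6 now -0.366 shift in target axes [-0.0023  0.0001 -0.0021]
 turn opt [-3.1073  0.0056 -0.0034] j6 now -0.366 shift in target axes [-0.0023  0.0001 -0.0021]
tool y yaw deg 94.96
green [185.75925926 272.05555556] ((532.45263671875, -205.26219177246094), (13.279699325561523, 18.64430046081543), 88.44959259033203)
green [364.01587302 268.26984127] ((516.877685546875, -57.0640754699707), (21.91309356689453, 14.928010940551758), 11.187546730041504)
green [275.54365079 209.91269841] ((471.11138916015625, -135.27182006835938), (51.934791564941406, 51.33872985839844), 2.2799665927886963)
```

View pics/w2.png

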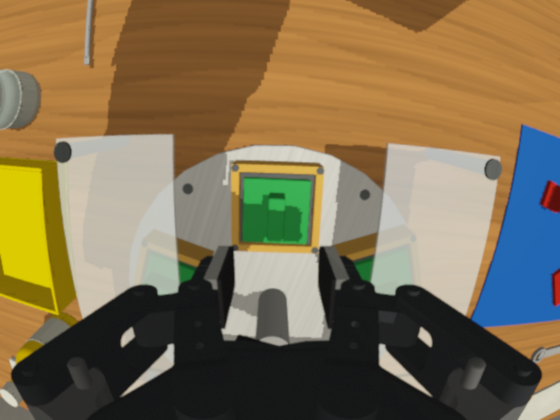

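Emit:
jog_arm(
  deltas=[0,0,0.003,0.034,-0.002,-0.003,0.035,0.02,0,0,0,0,0,0.035,0.02,0,0,0,0,0,0.035,0.02,0,0,0,0,0,0.035,0.02,0,0,0,0,0,0.035,0.008,0,0,0,0,0,0.035,0,0,0,0,0,0,0.035],
)

```text
t: 4.58
position: [0.4743, -0.1335, 0.0886]
tcp_rot: [-0.045, 1.566, -0.015]
contact_force: [-0.5, 1.0, -0.4]
width: 0.0348
```

Run:
```python
from look import *
go((.4718,-.1350,.080),np.radians(92.9))
```

```text
t 4.58 pos [ 0.4743 -0.1335  0.0886] width 0.0348 F [-0.5  1.  -0.4]
shift in tool axes now [ 0.0086 -0.0014 -0.0026]
 turn opt [-0.0203  0.0052  0.0003] j6 now -0.306 shift in target axes [ 0.0086 -0.0014 -0.0026]
 turn opt [ 3.1212e+00  4.0000e-04 -8.1000e-03] j6 now -0.306 shift in target axes [0.0086 0.0014 0.0026]
 turn opt [ 3.1212e+00  4.0000e-04 -8.1000e-03] j6 now -0.306 shift in target axes [0.0086 0.0014 0.0026]
tool y yaw deg 91.73
```

Emit:
jog_arm(
  deltas=[0.0085,-0.0014,-0.0026,-0.02,0.005,0,0.035,0,0,0,0,0,0,0.0,0,0,0,0,0,0,0.0,0,0,0,0,0,0,0.0,0,0,0,0,0,0,0.0,0,0,0,0,0,0,0.0],
  squeeze=40,
)

```text
t: 5.08
position: [0.4737, -0.1357, 0.0829]
tcp_rot: [-0.407, 1.567, -0.358]
contact_force: [-0.6, -0.2, -1.0]
width: 0.0109
```

Run:
```python
from look import *
go((.4718,-.1350,.080),np.radians(92.9))
```

```text
t 5.08 pos [ 0.4737 -0.1357  0.0829] width 0.0109 F [-0.6 -0.2 -1. ]
shift in tool axes now [ 0.0029  0.0008 -0.0019]
 turn opt [-0.001   0.0034  0.0015] j6 now -0.328 shift in target axes [ 0.0029  0.0008 -0.0019]
 turn opt [ 3.1406e+00  2.3000e-03 -5.4000e-03] j6 now -0.328 shift in target axes [ 0.0029 -0.0008  0.0019]
 turn opt [ 3.1406e+00  2.3000e-03 -5.4000e-03] j6 now -0.328 shift in target axes [ 0.0029 -0.0008  0.0019]
tool y yaw deg 92.84
```

Run:
```python
from look import *
c=cal('scene');print(onz(c,[[213,404],[212,384]],.0),onz(c,[[209,387]],.15), 'jar',onz(c,[[119,322]],.08))
go((.533,-.439,.19),np.radians(92.9))
```

```text
[[ 6.84817371e-01 -4.24749323e-01 -2.22044605e-16]
 [ 6.51534170e-01 -3.92837196e-01  0.00000000e+00]] [[ 0.67905079 -0.39912834  0.15      ]] jar [[ 0.38321007 -0.43289516  0.08      ]]
t 5.08 pos [ 0.4737 -0.1357  0.0829] width 0.0109 F [-0.6 -0.2 -1. ]
shift in tool axes now [-0.1065 -0.306   0.0446]
 turn opt [-0.001   0.0034  0.0015] j6 now -0.328 shift in target axes [-0.1071 -0.3059  0.0439]
 turn opt [ 3.1406e+00  2.3000e-03 -5.4000e-03] j6 now -0.328 shift in target axes [-0.1071  0.3059 -0.0439]
 turn opt [ 3.1406e+00  2.3000e-03 -5.4000e-03] j6 now -0.328 shift in target axes [-0.1071  0.3059 -0.0439]
tool y yaw deg 92.84
```

Emit:
jog_arm(
  deltas=[-0.02,0,0,0,0,0,0,-0.03,0,0,0,0,0,0,-0.03,0,0,0,0,0,0,-0.02,0,0,0,0,0,0,0,0,0,0,0,0,0],
)

```text
t: 5.5
position: [0.4722, -0.1352, 0.1876]
tcp_rot: [-0.44, 1.569, -0.391]
contact_force: [-0.1, -0.2, -0.2]
width: 0.0112
```

Run:
```python
from look import *
go((.533,-.439,.19),np.radians(92.9))
```

```text
t 5.5 pos [ 0.4722 -0.1352  0.1876] width 0.0112 F [-0.1 -0.2 -0.2]
shift in tool axes now [-0.0021 -0.3064  0.0458]
 turn opt [-0.0016  0.002   0.001 ] j6 now -0.328 shift in target axes [-0.0024 -0.3065  0.0453]
 turn opt [ 3.14e+00  1.50e-03 -3.20e-03] j6 now -0.328 shift in target axes [-0.0024  0.3065 -0.0453]
 turn opt [ 3.14e+00  1.50e-03 -3.20e-03] j6 now -0.328 shift in target axes [-0.0024  0.3065 -0.0453]
tool y yaw deg 92.81
```

Emit:
jog_arm(
  deltas=[0,-0.015,0.001,0,0,0,0,0,-0.034,0.001,0,0,0,0,0,-0.034,0.001,0,0,0,0,0,-0.034,0.001,0,0,0,0,0,-0.034,0.001,0,0,0,0,0,-0.034,0.001,0,0,0,0,0,-0.034,0.001,0,0,0,0,0,-0.034,0.001,0,0,0,0,0,-0.034,0,0,0,0,0,0,-0.015,0,0,0,0,0,0,0,0,0,0,0,0],
)

```text
t: 6.42
position: [0.4961, -0.45, 0.1865]
tcp_rot: [-0.252, 1.564, -0.2]
contact_force: [0.7, 0.5, 0.1]
width: 0.0106
```

Run:
```python
from look import *
go((.495,-.44,.055),np.radians(92.9))
look('w3')
```

```text
t 6.42 pos [ 0.4961 -0.45    0.1865] width 0.0106 F [0.7 0.5 0.1]
shift in tool axes now [ 0.1315  0.0103 -0.0015]
 turn opt [0.0019 0.0066 0.0017] j6 now -0.791 shift in target axes [ 0.1315  0.01   -0.0006]
 turn opt [-3.1397e+00 -2.7000e-03  1.0300e-02] j6 now -0.791 shift in target axes [ 0.1315 -0.01    0.0006]
 turn opt [-3.1397e+00 -2.7000e-03  1.0300e-02] j6 now -0.791 shift in target axes [ 0.1315 -0.01    0.0006]
tool y yaw deg 93.01
```

View pics/w3.png

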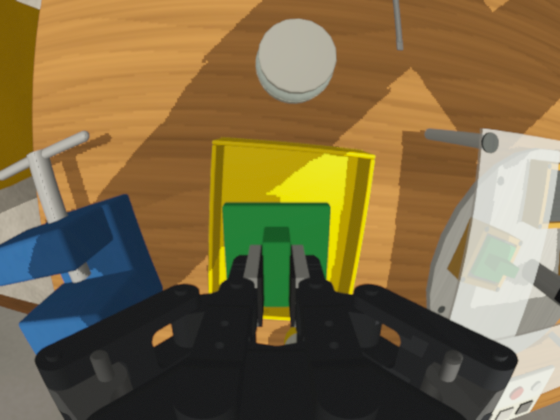

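Emit:
jog_arm(
  deltas=[0.02,0.004,0,0,0.003,0,0,0.035,0.003,0,0,0.003,0,0,0.035,0.003,0,0,0,0,0,0.025,0,0,0,0,0,0,0.01,0,0,0,0,0,0,0,0,0,0,0,0,0,0,0,0,0,0,0,0.035,0,0,0,0,0,0,0.035,0,0,0,0,0,0,0.035,-0.025,0,0,0,0,0,0.035,-0.035,0,0,0,0,0,0.035,-0.035,0,0,0,0,0,0.035,-0.035,0,0,0,0,0,0.035,-0.01,0,0,0,0,0,0.035],
)

```text
t: 7.63
position: [0.4963, -0.4299, 0.2071]
tcp_rot: [-0.65, 1.566, -0.593]
contact_force: [0.7, -0.3, 1.1]
width: 0.0348
```

Run:
```python
from look import *
go((.5710,-.1285,.20),np.radians(164.9))
look('w4')
```

```text
t 7.63 pos [ 0.4963 -0.4299  0.2071] width 0.0348 F [ 0.7 -0.3  1.1]
shift in tool axes now [0.0066 0.2966 0.0918]
 turn opt [-1.25    0.0015  0.0051] j6 now -0.771 shift in target axes [0.0071 0.0064 0.3104]
 turn opt [ 1.8915e+00  5.5000e-03 -1.7000e-03] j6 now -0.771 shift in target axes [ 0.0071 -0.0064 -0.3104]
 turn opt [ 1.8915e+00  5.5000e-03 -1.7000e-03] j6 now -0.771 shift in target axes [ 0.0071 -0.0064 -0.3104]
tool y yaw deg 93.28
```

View pics/w4.png

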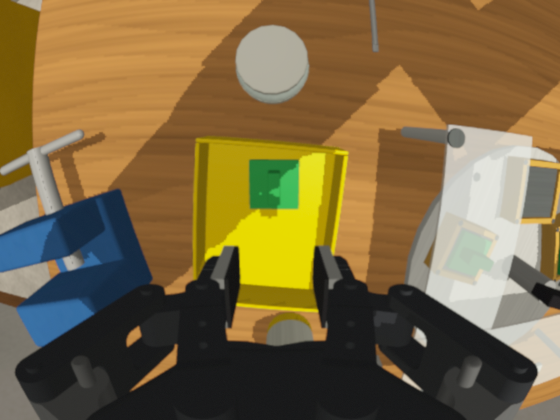

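Emit:
jog_arm(
  deltas=[0,0.017,0.006,0,0,0,0.035,0,0.033,0.01,0,0,0,0.035,0,0.033,0.01,0,0,0,0.035,0,0.033,0.01,0,0,0,0.035,0,0.033,0.01,0,0,0,0.035,0,0.033,0.01,0,0,0,0.035,0,0.033,0.01,0,0,0,0.035,0,0.033,0.01,0,0,0,0.035,0,0.03,0.01,0,0,0,0.035,0,0.01,0.005,0,0,0,0.035,0,0,0,-0.1,0,0,0.035,0,0,0,-0.125,0,0,0.035,0,0,0,-0.125,0,0,0.035,0,0,0,-0.125,0,0,0.035,0,0,0,-0.125,0,0,0.035,0,0,0,-0.125,0,0,0.035,0,0,0,-0.125,0,0,0.035,0,0,0,-0.125,0,0,0.035,0,0,0,-0.125,0,0,0.035,0,0,0,-0.1,0,0,0.035],
)

```text
t: 9.35
position: [0.5814, -0.1287, 0.2311]
tcp_rot: [-1.675, 1.523, -0.413]
contact_force: [0.9, -0.4, 0.4]
width: 0.0347
```

Run:
```python
from look import *
go((.5710,-.1285,.20),np.radians(164.9))
```

```text
t 9.35 pos [ 0.5814 -0.1287  0.2311] width 0.0347 F [ 0.9 -0.4  0.4]
shift in tool axes now [ 0.0306  0.0114 -0.0028]
 turn opt [-0.0454 -0.006   0.0472] j6 now -1.475 shift in target axes [ 0.0311  0.0101 -0.0025]
 turn opt [3.0953 0.0731 0.0093] j6 now -1.475 shift in target axes [ 0.0311 -0.0101  0.0025]
 turn opt [3.0953 0.0731 0.0093] j6 now -1.475 shift in target axes [ 0.0311 -0.0101  0.0025]
tool y yaw deg 162.3
```

Emit:
jog_arm(
  deltas=[0.01,0.01,-0.003,-0.045,-0.006,0.047,0.035,0.02,0,0,0,0,0,0.035,0,0,0,0,0,0,0.035],
)

```text
t: 9.6
position: [0.5726, -0.1301, 0.2038]
tcp_rot: [-1.523, 1.565, -0.206]
contact_force: [-0.9, 0.1, -0.1]
width: 0.0349
```

Run:
```python
from look import *
go((.5710,-.1285,.124),np.radians(164.9))
c,im=look('w5')
```

```text
t 9.6 pos [ 0.5726 -0.1301  0.2038] width 0.0349 F [-0.9  0.1 -0.1]
shift in tool axes now [0.0798 0.0024 0.0011]
 turn opt [0.0096 0.0003 0.0055] j6 now -1.54 shift in target axes [0.0798 0.002  0.0011]
 turn opt [-3.132e+00 -8.600e-03  5.000e-04] j6 now -1.54 shift in target axes [ 0.0798 -0.002  -0.0011]
 turn opt [-3.132e+00 -8.600e-03  5.000e-04] j6 now -1.54 shift in target axes [ 0.0798 -0.002  -0.0011]
tool y yaw deg 165.45
```

View pics/w5.png

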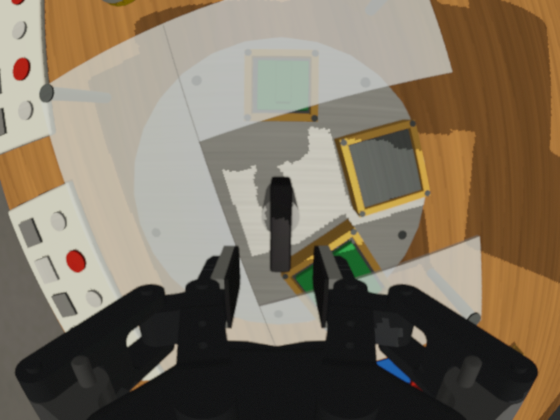

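Emit:
jog_arm(
  deltas=[0.02,0.002,0.001,0,0,0.005,0.035,0.025,0,0,0,0,0,0.035,0.02,0,0,0,0,0,0.035,0.01,0,0,0,0,0,0.035,0.003,0,0,0,0,0,0.035,0,0,0,0,0,0,0.035],
)

```text
t: 10.15
position: [0.5758, -0.1306, 0.1348]
tcp_rot: [-1.556, 1.556, -0.243]
contact_force: [-0.5, -1.0, 0.1]
width: 0.0351
```

Run:
```python
from look import *
go((.5705,-.1285,.124),np.radians(164.9))
```

```text
t 10.15 pos [ 0.5758 -0.1306  0.1348] width 0.0351 F [-0.5 -1.   0.1]
shift in tool axes now [0.0108 0.0058 0.0007]
 turn opt [0.0055 0.0003 0.0151] j6 now -1.536 shift in target axes [0.0108 0.0056 0.0006]
 turn opt [-3.136e+00 -2.360e-02  4.000e-04] j6 now -1.536 shift in target axes [ 0.0108 -0.0056 -0.0006]
 turn opt [-3.136e+00 -2.360e-02  4.000e-04] j6 now -1.536 shift in target axes [ 0.0108 -0.0056 -0.0006]
tool y yaw deg 165.22
```

Emit:
jog_arm(
  deltas=[0.006,0.005,0.001,0.005,0,0.014,0.035,0.006,0,0,0,0,0,0.035,0,0,0,0,0,0,0.035,0,0,0,0,0,0,0.0,0,0,0,0,0,0,0,0,0,0,0,0,0,0,0,0,0,0,0,0,0,0,0,0,0,0,0,0],
  squeeze=60,
)

```text
t: 10.82
position: [0.5706, -0.128, 0.126]
tcp_rot: [-0.845, 1.57, 0.462]
contact_force: [-0.2, -1.0, -3.0]
width: 0.0128
```

Run:
```python
from look import *
go((.5705,-.1285,.124),np.radians(92.9))
```

```text
t 10.82 pos [ 0.5706 -0.128   0.126 ] width 0.0128 F [-0.2 -1.  -3. ]
shift in tool axes now [ 0.002   0.     -0.0005]
 turn opt [1.2562e+00 6.0000e-04 1.0000e-04] j6 now -1.528 shift in target axes [ 0.002  -0.0005 -0.0002]
 turn opt [-1.8853e+00 -1.0000e-04  6.0000e-04] j6 now -1.528 shift in target axes [0.002  0.0005 0.0002]
 turn opt [-1.8853e+00 -1.0000e-04  6.0000e-04] j6 now -1.528 shift in target axes [0.002  0.0005 0.0002]
tool y yaw deg 164.88
```

Emit:
jog_arm(
  deltas=[0,0,0,0.06,0,0,0,0,0,0,0.1,0,0,0,0,0,0,0.1,0,0,0,0,0,0,0.1,0,0,0,0,0,0,0.1,0,0,0,0,0,0,0.1,0,0,0,0,0,0,0.1,0,0,0],
)

```text
t: 11.4
position: [0.5705, -0.1279, 0.126]
tcp_rot: [2.405, 1.57, 3.029]
contact_force: [-0.8, -0.3, -4.1]
width: 0.0132
```

Run:
```python
from look import *
go((.5705,-.1280,.125),np.radians(92.9))
```

```text
t 11.4 pos [ 0.5705 -0.1279  0.126 ] width 0.0132 F [-0.8 -0.3 -4.1]
shift in tool axes now [ 0.001  -0.0001 -0.    ]
 turn opt [ 5.736e-01 -5.000e-04 -2.000e-04] j6 now -0.845 shift in target axes [ 0.001  -0.0001  0.    ]
 turn opt [-2.568e+00  3.000e-04 -6.000e-04] j6 now -0.845 shift in target axes [ 0.001   0.0001 -0.    ]
 turn opt [-2.568e+00  3.000e-04 -6.000e-04] j6 now -0.845 shift in target axes [ 0.001   0.0001 -0.    ]
tool y yaw deg 125.77
```

Going well. Finish the twist, open, rise.

Emit:
jog_arm(
  deltas=[0,0,0,0.1,0,0,0,0,0,0,0.1,0,0,0,0,0,0,0.1,0,0,0,0,0,0,0.1,0,0,0,0,0,0,0.1,0,0,0,0,0,0,0.04,0,0,0,0,0,0,0,0,0,0,0,0,0,0,0,0,0],
)

```text
t: 12.07
position: [0.5704, -0.1278, 0.126]
tcp_rot: [2.718, 1.57, 2.769]
contact_force: [0.6, 0.7, -4.3]
width: 0.013
```

Run:
```python
from look import *
go((.5705,-.1280,.125),np.radians(92.9))
```

```text
t 12.07 pos [ 0.5704 -0.1278  0.126 ] width 0.013 F [ 0.6  0.7 -4.3]
shift in tool axes now [ 0.001  -0.0002  0.0001]
 turn opt [ 0.0006 -0.0011 -0.0005] j6 now -0.272 shift in target axes [ 0.001  -0.0002  0.0001]
 turn opt [-3.141e+00  8.000e-04 -1.800e-03] j6 now -0.272 shift in target axes [ 0.001   0.0002 -0.0001]
 turn opt [-3.141e+00  8.000e-04 -1.800e-03] j6 now -0.272 shift in target axes [ 0.001   0.0002 -0.0001]
tool y yaw deg 92.93
```

Emit:
jog_arm(
  deltas=[0,0,0,0,0,0,0.04,0,0,0,0,0,0,0.04,0,0,0,0,0,0,0.04,-0.02,0,0,0,0,0,0.04,-0.025,0,0,0,0,0,0.04,-0.01,0,0,0,0,0,0.04,0,0,-0.015,0,0,0,0.04,0,0,-0.03,0,0,0,0.04,0,0,-0.03,0,0,0,0.04,0,0,-0.02,0,0,0,0.04,0,0,0,0,0,0,0.04],
)

```text
t: 12.98
position: [0.4738, -0.1336, 0.1851]
tcp_rot: [-0.313, 1.568, -0.249]
contact_force: [-0.4, -0.6, 1.0]
width: 0.04
```

Run:
```python
from look import *
go((.4705,-.1329,.080),np.radians(92.9))
c,im=look('w6');green(c,im,.068)
```

```text
t 12.98 pos [ 0.4738 -0.1336  0.1851] width 0.04 F [-0.4 -0.6  1. ]
shift in tool axes now [ 0.1051  0.001  -0.0036]
 turn opt [0.0132 0.003  0.0009] j6 now -0.339 shift in target axes [ 0.1051  0.0008 -0.0033]
 turn opt [-3.1284e+00 -1.5000e-03  4.6000e-03] j6 now -0.339 shift in target axes [ 0.1051 -0.0008  0.0033]
 turn opt [-3.1284e+00 -1.5000e-03  4.6000e-03] j6 now -0.339 shift in target axes [ 0.1051 -0.0008  0.0033]
tool y yaw deg 93.65
green [279.51010101 201.15656566] ((472.0893249511719, -132.8273162841797), (44.023948669433594, 41.03438949584961), 2.7151122093200684)
green [ 30.05384615 194.74615385] ((479.66265869140625, -380.1329040527344), (41.1885986328125, 44.154083251953125), 1.066743016242981)
```

View pics/w6.png

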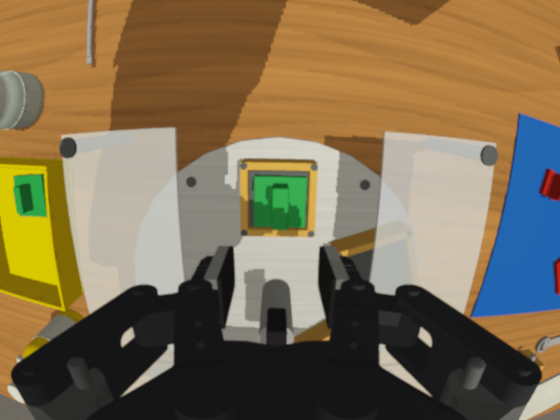

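Emit:
jog_arm(
  deltas=[0.02,0.001,-0.002,0.013,0.003,0,0.035,0.03,0,0,0,0,0,0.035,0.03,0,0,0,0,0,0.035,0.012,0,0,0,0,0,0.035,0,0,0,0,0,0,0.035,0,0,0,0,0,0,0.035],
)

```text
t: 13.53
position: [0.4793, -0.1336, 0.0928]
tcp_rot: [-0.368, 1.561, -0.315]
contact_force: [-0.7, -0.2, -0.2]
width: 0.0351
```

Run:
```python
from look import *
go((.4710,-.1329,.081),np.radians(92.9))
```

```text
t 13.53 pos [ 0.4793 -0.1336  0.0928] width 0.0351 F [-0.7 -0.2 -0.2]
shift in tool axes now [ 0.0117  0.0011 -0.0083]
 turn opt [0.0026 0.0093 0.0036] j6 now -0.325 shift in target axes [ 0.0118  0.0011 -0.0082]
 turn opt [-3.139  -0.0056  0.0146] j6 now -0.325 shift in target axes [ 0.0118 -0.0011  0.0082]
 turn opt [-3.139  -0.0056  0.0146] j6 now -0.325 shift in target axes [ 0.0118 -0.0011  0.0082]
tool y yaw deg 93.05
```

Emit:
jog_arm(
  deltas=[0.006,0.001,-0.004,0.002,0.009,0.003,0.035,0.006,0,-0.004,0,0,0,0.035,0,0,0,0,0,0,0.035],
)

```text
t: 13.78
position: [0.473, -0.1332, 0.0819]
tcp_rot: [-0.459, 1.568, -0.407]
contact_force: [-1.0, 0.2, -0.3]
width: 0.0351
```

Run:
```python
from look import *
go((.4710,-.1329,.081),np.radians(92.9))
```

```text
t 13.78 pos [ 0.473  -0.1332  0.0819] width 0.0351 F [-1.   0.2 -0.3]
shift in tool axes now [ 0.0009  0.0004 -0.0019]
 turn opt [0.0014 0.0023 0.0011] j6 now -0.326 shift in target axes [ 0.0009  0.0004 -0.0019]
 turn opt [-3.1402e+00 -1.8000e-03  3.6000e-03] j6 now -0.326 shift in target axes [ 0.0009 -0.0004  0.0019]
 turn opt [-3.1402e+00 -1.8000e-03  3.6000e-03] j6 now -0.326 shift in target axes [ 0.0009 -0.0004  0.0019]
tool y yaw deg 92.98
```

Emit:
jog_arm(
  deltas=[0,0,0,0,0,0,0,0,0,0,0,0,0,0,0,0,0,0,0,0,0,0,0,0,0,0,0,0,0,0,0,0,0,0,0,-0.02,0,0,0,0,0,0,-0.035,0,0,0,0,0,0,-0.035,0,0,0,0,0,0,-0.015,0,0,0,0,0,0,0,-0.015,0.005,0,0,0,0,0,-0.035,0.008,0,0,0,0,0,-0.035,0.008,0,0,0,0,0,-0.035,0.008,0,0,0,0,0,-0.035,0.008,0,0,0,0,0,-0.035,0.008,0,0,0,0,0,-0.035,0.008,0,0,0,0,0,-0.035,0.008,0,0,0,0,0,-0.035,0.006,0,0,0,0,0,-0.025,0.004,0,0,0,0,0,0,0,0,0,0,0],
  squeeze=40,
)

```text
t: 15.45
position: [0.5632, -0.4629, 0.196]
tcp_rot: [-0.399, 1.562, -0.342]
contact_force: [-2.1, 1.2, -1.7]
width: 0.0107
```

Run:
```python
from look import *
go((.56,-.46,.055),np.radians(92.9))
look('w7')
```

```text
t 15.45 pos [ 0.5632 -0.4629  0.196 ] width 0.0107 F [-2.1  1.2 -1.7]
shift in tool axes now [ 0.141   0.0036 -0.0042]
 turn opt [0.0059 0.0082 0.0034] j6 now -0.746 shift in target axes [ 0.141   0.0031 -0.003 ]
 turn opt [-3.1356 -0.0054  0.0129] j6 now -0.746 shift in target axes [ 0.141  -0.0031  0.003 ]
 turn opt [-3.1356 -0.0054  0.0129] j6 now -0.746 shift in target axes [ 0.141  -0.0031  0.003 ]
tool y yaw deg 93.24
```

View pics/w7.png

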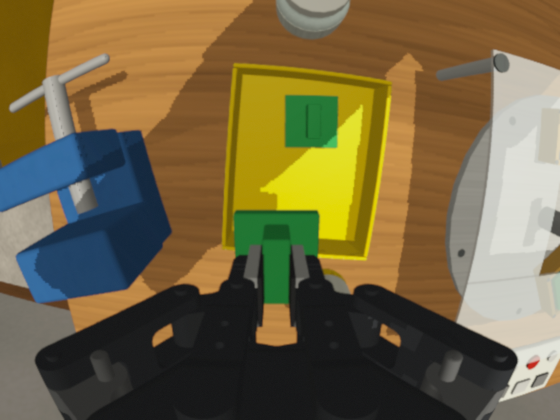

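Emit:
jog_arm(
  deltas=[0.02,0.003,-0.004,0.005,0.008,0.003,0,0.035,0,-0.002,0,0,0,0,0.035,0,-0.002,0,0,0,0,0.03,0,-0.002,0,0,0,0,0.01,0,0,0,0,0,0,0,0,0,0,0,0,0,0,0,0,0,0,0,0.035,0,0,0,0,0,0,0.035,0,0,0,0,0,0,0.035,-0.025,0,0,0,0,0,0.035,-0.035,0,0,0,0,0,0.035,-0.035,0,0,0,0,0,0.035,-0.035,0,0,0,0,0,0.035,-0.01,0,0,0,0,0,0.035,0,0,0,0,0,0,0.035],
)

```text
t: 16.75
position: [0.5543, -0.4524, 0.219]
tcp_rot: [-0.623, 1.558, -0.567]
contact_force: [-0.5, -0.4, 0.2]
width: 0.0351
```

Run:
```python
from look import *
from covers import mats
_,im=look('s1','scene'); _,im2=look('d1','side')
for n,i in (('scene',im),('side',im2)):
    for o in mats(n,i): print(n,*o)
go((.449,.330,.20),np.radians(0))
look('w8')
```

```text
scene [110. 267.] 207.7 -349.7 79.3 23.9 5.2
scene [293. 177.] 433.8 222.0 27.4 36.0 77.6
scene [342. 177.] 558.1 318.8 55.1 60.4 33.8
scene [361. 159.] 569.4 419.4 43.6 40.5 38.2
scene [316. 158.] 448.9 329.2 39.5 40.5 87.8
scene [333. 140.] 451.3 425.4 69.4 72.3 28.0
scene [415. 115.] 607.1 694.8 181.8 203.8 0.7
side [145. 405.] 646.1 606.5 204.3 87.9 19.3
side [260. 354.] 449.3 427.5 71.6 73.0 28.2
side [217. 336.] 567.9 421.1 45.8 45.0 19.5
side [274. 319.] 449.2 331.5 40.4 39.9 89.4
side [237. 304.] 556.4 321.6 58.8 60.9 33.1
side [292. 286.] 438.8 222.9 32.0 34.4 79.5
t 16.85 pos [ 0.5539 -0.4521  0.2163] width 0.0353 F [ 0.1 -0.  -0.9]
shift in tool axes now [ 0.011   0.7868 -0.0611]
 turn opt [ 1.6267  0.0118 -0.0026] j6 now -0.741 shift in target axes [ 0.0163 -0.1049 -0.7821]
 turn opt [-1.5148  0.0025  0.0116] j6 now -0.741 shift in target axes [0.0163 0.1049 0.7821]
 turn opt [-1.5148  0.0025  0.0116] j6 now -0.741 shift in target axes [0.0163 0.1049 0.7821]
tool y yaw deg 93.2
```

View pics/w8.png

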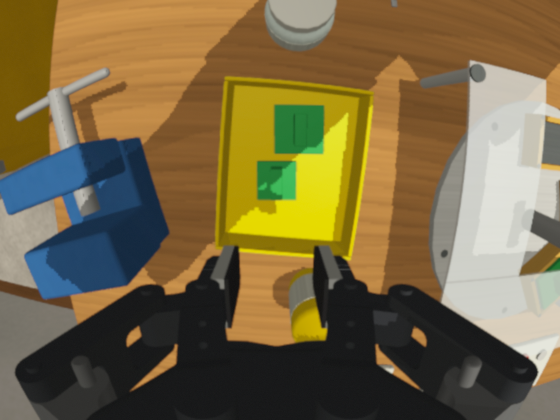

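View pics/s1.png

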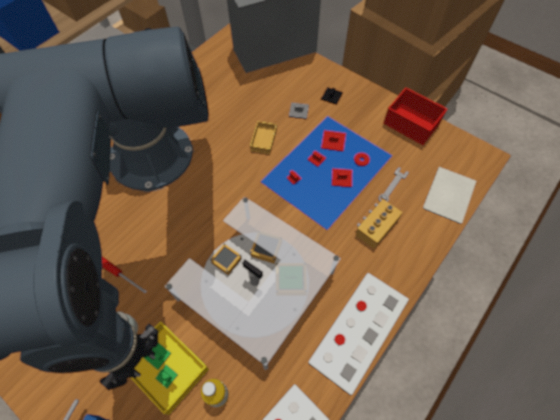

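Run:
```python
from look import *
im=cv2.imread('pics/d1.png');im2=cv2.imread('pics/s1.png')
crop(im,215,280,335,380,6,'pics/d1c.png');crop(im2,280,130,370,195,8,'pics/s1c.png')
```

```text
(no output)
```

View pics/d1c.png

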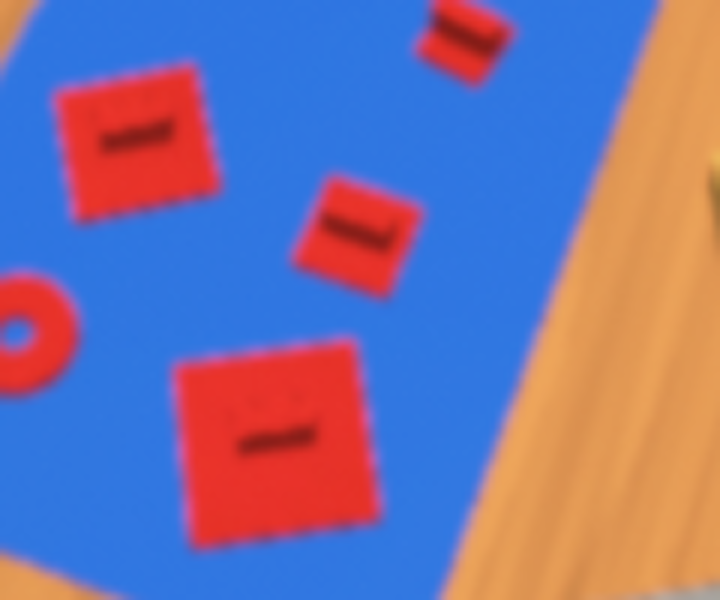

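Run:
```python
from look import *
c=cal('side')
for a,b in (((322,222),(392,243)),((102,138),(174,128)),((240,445),(315,432)),((430,22),(495,48))):
    P=onz(c,np.array([a,b])/6.+[215,280],.02)[:,:2]; d=P[1]-P[0]; print(P.mean(0),np.linalg.norm(d),np.degrees(np.arctan2(d[1],d[0])))
# plate edges of small
for a,b in (((330,178),(423,208)),((292,260),(385,296)),((55,95),(195,65)),((76,220),(220,190))):
    P=onz(c,np.array([a,b])/6.+[215,280],.011)[:,:2]; d=P[1]-P[0]; print(P.mean(0),np.linalg.norm(d),np.degrees(np.arctan2(d[1],d[0])))
```

```text
[0.44693493 0.33503878] 0.031384440458826574 -178.5569759131279
[0.55334795 0.3224161 ] 0.03144322490081142 -151.41010168181998
[0.44588925 0.43023786] 0.03029094086508511 -150.3826506181313
[0.43554327 0.22757897] 0.03213272724030409 174.5592133978367
[0.44707149 0.31024146] 0.04291135429587487 179.9608953756064
[0.44877349 0.35302227] 0.04285895684392474 176.98660761286519
[0.57202827 0.29521065] 0.06340993272895536 -146.336656704334
[0.53784392 0.3485573 ] 0.06273065471814271 -147.30780480651651
```

Emit:
jog_arm(
  deltas=[0,0.02,-0.002,0,0.006,0,0.035,0,0.039,-0.003,0,0.006,0,0.035,0,0.039,-0.003,0,0,0,0.035,0,0.039,-0.003,0,0,0,0.035,0,0.039,-0.003,0,0,0,0.035,0,0.039,-0.003,0,0,0,0.035,0,0.039,-0.003,0,0,0,0.035,0,0.039,-0.003,0,0,0,0.035,0,0.039,-0.003,0,0,0,0.035,0,0.039,-0.003,0,0,0,0.035,0,0.039,-0.003,0,0,0,0.035,0,0.039,-0.003,0,0,0,0.035,0,0.039,-0.003,0,0,0,0.035,0,0.039,-0.003,0,0,0,0.035,0,0.039,-0.003,0,0,0,0.035,0,0.039,-0.003,0,0,0,0.035,0,0.039,-0.003,0,0,0,0.035,0,0.02,-0.003,0,0,0,0.035,0,0,0,0,0,0,0.035],
)

```text
t: 18.48
position: [0.4377, 0.2381, 0.1832]
tcp_rot: [3.059, 1.522, 3.109]
contact_force: [0.1, -0.2, 0.1]
width: 0.035
```

Run:
```python
from look import *
from covers import mats
go((.449,.330,.20),np.radians(89))
c,im=look('w9')
for o in mats('wrist',im,.011,True,c): print(*o)
```

```text
t 18.48 pos [0.4377 0.2381 0.1832] width 0.035 F [ 0.1 -0.2  0.1]
shift in tool axes now [-0.0172  0.0913  0.0151]
 turn opt [ 0.0678 -0.0491 -0.0024] j6 now 0.432 shift in target axes [-0.0168  0.0921  0.0097]
 turn opt [-3.0729  0.0037 -0.0755] j6 now 0.432 shift in target axes [-0.0168 -0.0921 -0.0097]
 turn opt [-3.0729  0.0037 -0.0755] j6 now 0.432 shift in target axes [-0.0168 -0.0921 -0.0097]
tool y yaw deg 92.88
[315. 310.] 560.2 284.2 37.8 11.4 17.8
[541. 342.] 675.6 678.2 332.7 112.7 32.2
[364. 216.] 450.5 326.3 43.3 42.9 87.7
[258. 200.] 440.5 219.2 32.3 37.7 77.5
[444. 219.] 450.9 421.5 75.5 75.2 27.9
```

View pics/w9.png

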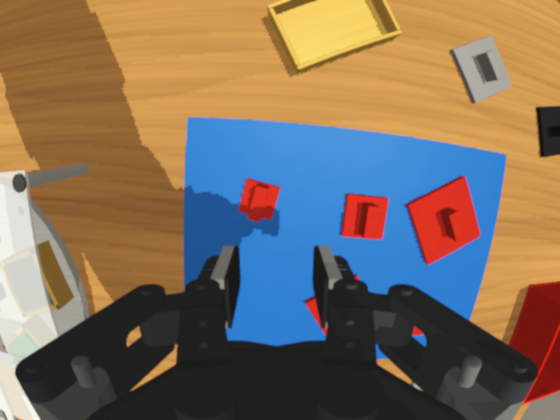

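Emit:
jog_arm(
  deltas=[0,0.02,0.003,0.045,-0.025,0,0.035,0,0.03,0.004,0.045,-0.025,0,0.035,0,0.03,0.002,0,0,0,0.035,0.01,0.012,0,0,0,0,0.035,0,0,0,0,0,0,0.035,0,0,0,0,0,0,0.035],
)

```text
t: 19.03
position: [0.4456, 0.3253, 0.1656]
tcp_rot: [-2.243, 1.563, -2.29]
contact_force: [-1.3, 0.7, 0.5]
width: 0.035
```

Run:
```python
from look import *
from covers import mats
go((.4495,.329,.12),np.radians(87.7))
c,im=look('w10')
for o in mats('wrist',im,.011,True,c): print(*o)
crop(im,180,100,400,300,3,'pics/w10c.png')
```

```text
t 19.03 pos [0.4456 0.3253 0.1656] width 0.035 F [-1.3  0.7  0.5]
shift in tool axes now [0.0455 0.0042 0.0039]
 turn opt [-0.0074 -0.005   0.0062] j6 now 0.679 shift in target axes [0.0456 0.0039 0.0037]
 turn opt [3.1342 0.0097 0.0078] j6 now 0.679 shift in target axes [ 0.0456 -0.0039 -0.0037]
 turn opt [3.1342 0.0097 0.0078] j6 now 0.679 shift in target axes [ 0.0456 -0.0039 -0.0037]
tool y yaw deg 87.28
[377. 289.] 549.3 423.1 26.6 10.8 72.9
[277. 300.] 556.6 317.7 64.7 63.4 33.8
[533. 316.] 675.0 684.4 332.9 136.4 26.5
[282. 200.] 451.3 327.6 42.0 43.3 87.4
[168. 194.] 441.4 220.5 33.7 39.8 77.6
[381. 195.] 451.0 422.8 75.1 74.5 28.0
```

View pics/w10c.png

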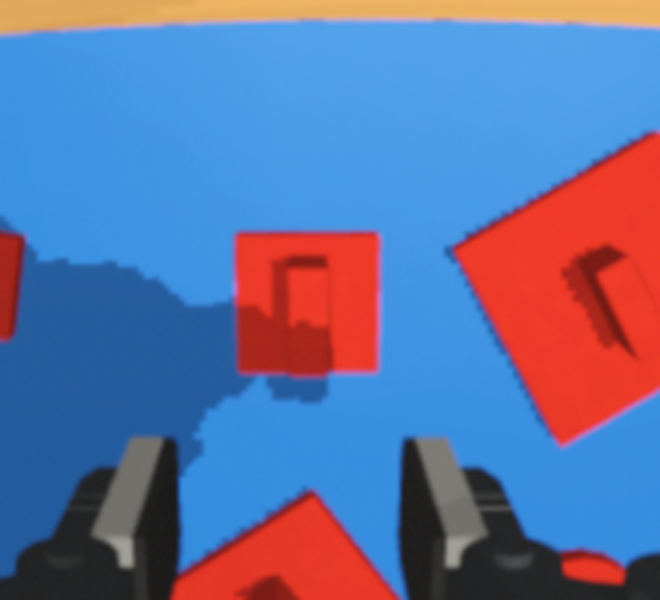

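Emit:
jog_arm(
  deltas=[0.02,0.003,0.004,-0.007,-0.005,0.006,0.035,0.035,0,0,0,0,0,0.035,0.035,0,0,0,0,0,0.035,0.025,0,0,0,0,0,0.035,0.01,0,0,0,0,0,0.035,0,0,0,0,0,0,0.035,0,0,0,0,0,0,0.035],
)

```text
t: 19.67
position: [0.4512, 0.3171, 0.0369]
tcp_rot: [-1.289, 1.569, -1.338]
contact_force: [0.4, -0.2, 1.0]
width: 0.0351
```

Run:
```python
from look import *
go((.450,.3290,.023),np.radians(87.5))
```

```text
t 19.67 pos [0.4512 0.3171 0.0369] width 0.0351 F [ 0.4 -0.2  1. ]
shift in tool axes now [ 0.0138  0.0119 -0.0018]
 turn opt [-0.0049  0.0004  0.0015] j6 now 0.662 shift in target axes [ 0.0139  0.0119 -0.0017]
 turn opt [ 3.1367e+00  2.4000e-03 -7.0000e-04] j6 now 0.662 shift in target axes [ 0.0139 -0.0119  0.0017]
 turn opt [ 3.1367e+00  2.4000e-03 -7.0000e-04] j6 now 0.662 shift in target axes [ 0.0139 -0.0119  0.0017]
tool y yaw deg 87.22
```

Emit:
jog_arm(
  deltas=[0,0.0115,-0.002,-0.005,0,0.001,0.035,0,0,0,0,0,0,0.035,0.006,0,0,0,0,0,0.035,0.006,0,0,0,0,0,0.035,0,0,0,0,0,0,0.035],
)

```text
t: 20.08
position: [0.4522, 0.3293, 0.0283]
tcp_rot: [0.54, 1.565, 0.495]
contact_force: [0.5, 0.2, -0.6]
width: 0.035
```

Run:
```python
from look import *
go((.450,.3290,.023),np.radians(87.5))
```

```text
t 20.08 pos [0.4522 0.3293 0.0283] width 0.035 F [ 0.5  0.2 -0.6]
shift in tool axes now [ 0.0053 -0.0004 -0.0022]
 turn opt [-0.0013  0.0051 -0.003 ] j6 now 0.675 shift in target axes [ 0.0053 -0.0004 -0.0022]
 turn opt [ 3.1403 -0.0048 -0.008 ] j6 now 0.675 shift in target axes [0.0053 0.0004 0.0022]
 turn opt [ 3.1403 -0.0048 -0.008 ] j6 now 0.675 shift in target axes [0.0053 0.0004 0.0022]
tool y yaw deg 87.43
```

Emit:
jog_arm(
  deltas=[0.0055,0,-0.002,0,0.005,-0.003,0.035,0,0,0,0,0,0,0.035,0,0,0,0,0,0,0.0,0,0,0,0,0,0,0,0,0,0,0,0,0,0,0,0,0,0,0,0,0,0,0,0,0,0,0,0,0,0,0,0,0,0,0],
  squeeze=60,
)

```text
t: 20.75
position: [0.4502, 0.3294, 0.0225]
tcp_rot: [-2.331, 1.571, -2.376]
contact_force: [-0.2, 0.6, -1.1]
width: 0.0106
```

Run:
```python
from look import *
go((.450,.3290,.023),np.radians(87.5))
```

```text
t 20.75 pos [0.4502 0.3294 0.0225] width 0.0106 F [-0.2  0.6 -1.1]
shift in tool axes now [-0.0005 -0.0004 -0.0002]
 turn opt [-0.0011 -0.0002  0.0002] j6 now 0.676 shift in target axes [-0.0005 -0.0004 -0.0002]
 turn opt [3.1405e+00 3.0000e-04 3.0000e-04] j6 now 0.676 shift in target axes [-0.0005  0.0004  0.0002]
 turn opt [3.1405e+00 3.0000e-04 3.0000e-04] j6 now 0.676 shift in target axes [-0.0005  0.0004  0.0002]
tool y yaw deg 87.44
```

Emit:
jog_arm(
  deltas=[-0.015,0,0,0,0,0,0,-0.03,0,0,0,0,0,0,-0.04,0,0,0,0,0,0,-0.04,0,0,0,0,0,0,-0.035,0,0,0,0,0,0,-0.01,0,0,0,0,0,0,0,0,0,0,0,0,0],
)

```text
t: 21.33
position: [0.448, 0.3277, 0.1983]
tcp_rot: [-2.45, 1.565, -2.494]
contact_force: [0.4, 0.2, -0.4]
width: 0.0103
```

Run:
```python
from look import *
from covers import mats
go((.4705,-.1329,.19),np.radians(92.9))
c,im=look('w11')
p,R,s=tool()
for o in mats('wrist',im,p[2]-.0195+.008,True,c): print(*o)
print(p, R[:2,1:].round(4))
```

```text
t 21.33 pos [0.448  0.3277 0.1983] width 0.0103 F [ 0.4  0.2 -0.4]
shift in tool axes now [ 0.0098 -0.4591  0.0431]
 turn opt [-0.0954 -0.0048  0.0036] j6 now 0.676 shift in target axes [ 0.0083 -0.4611 -0.0009]
 turn opt [3.0462 0.0055 0.0074] j6 now 0.676 shift in target axes [0.0083 0.4611 0.0009]
 turn opt [3.0462 0.0055 0.0074] j6 now 0.676 shift in target axes [0.0083 0.4611 0.0009]
tool y yaw deg 87.44
[359. 282.] 463.0 367.8 13.5 22.6 12.1
[522. 305.] 512.1 493.9 144.2 80.1 24.7
[276. 254.] 454.4 325.5 42.9 56.0 87.5
[175. 185.] 410.2 279.7 15.1 17.6 77.7
[370. 187.] 414.7 371.9 34.1 33.9 28.1
[0.44801417 0.32768052 0.19740681] [[ 0.0448  0.999 ]
 [ 0.999  -0.0448]]
```

View pics/w11.png

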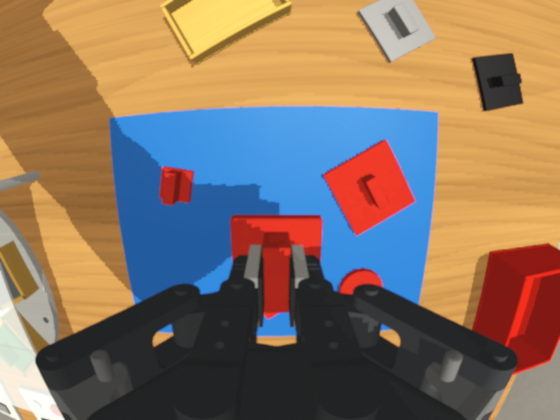

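```bash
cat > held.py <<'E'
from look import *
def held(name,half,zoff=-.0115):
    """near edge & sides of held plate in tool coords"""
    c,im=look(name); p,R,s=tool()
    H,S,V=cv2.split(cv2.cvtColor(im,cv2.COLOR_BGR2HSV))
    red=(((H<8)|(H>172))&(S>150)&(V>40)).astype(np.uint8)
    k=[k for k in cv2.findContours(red,cv2.RETR_EXTERNAL,cv2.CHAIN_APPROX_NONE)[0] if cv2.pointPolygonTest(k,(276.,float(230)),False)>=0 or 0]
    k=max(k,key=cv2.contourArea)[:,0]
    P=onz(c,k,p[2]+zoff,True); T=(P-p)@R
    top=T[(np.abs(T[:,1])<half*.6)&(T[:,2]<0)]
    print('near edge z',np.percentile(top[:,2],20).round(4),'expect',-half,' sides',T[:,1].min().round(4),T[:,1].max().round(4))
    b=top[top[:,2]<-half+.006]; 
    print('edge angle',np.degrees(np.polyfit(b[:,1],b[:,2],1)[0]).round(2))
E
python3 - <<'E'
from held import *
held('w12',.022)
E
```

```text
near edge z -0.0207 expect -0.022  sides -0.023 0.0201
edge angle -0.09
```

Emit:
jog_arm(
  deltas=[0,-0.01,0,-0.05,-0.005,0.003,0,0,-0.03,0,-0.045,0,0,0,0,-0.038,0,0,0,0,0,0,-0.038,0,0,0,0,0,0,-0.038,0,0,0,0,0,0,-0.038,0,0,0,0,0,0,-0.038,0,0,0,0,0,0,-0.038,0,0,0,0,0,0,-0.038,0,0,0,0,0,0,-0.038,0,0,0,0,0,0,-0.038,0,0,0,0,0,0,-0.038,0,0,0,0,0,0,-0.03,0,0,0,0,0,0,-0.01,0,0,0,0,0,0,0,0,0,0,0,0],
)

```text
t: 22.68
position: [0.4562, -0.1529, 0.1687]
tcp_rot: [-3.052, 1.531, -2.992]
contact_force: [0.3, 0.6, -1.9]
width: 0.0106
```

Run:
```python
from look import *
go((.4698,-.1329,.17),np.radians(92.9))
```

```text
t 22.68 pos [ 0.4562 -0.1529  0.1687] width 0.0106 F [ 0.3  0.6 -1.9]
shift in tool axes now [-0.002   0.0191  0.0147]
 turn opt [ 0.0094 -0.0398  0.0038] j6 now -0.372 shift in target axes [-0.0013  0.0193  0.0146]
 turn opt [-3.1316 -0.0059 -0.0623] j6 now -0.372 shift in target axes [-0.0013 -0.0193 -0.0146]
 turn opt [-3.1316 -0.0059 -0.0623] j6 now -0.372 shift in target axes [-0.0013 -0.0193 -0.0146]
tool y yaw deg 93.44
```

Emit:
jog_arm(
  deltas=[0,0.012,0.008,0.005,-0.025,0.002,0,0,0.007,0.006,0.004,-0.015,0.002,0,0,0,0,0,0,0,0,0,0,0,0,0,0,0],
)

```text
t: 23.02
position: [0.4669, -0.1301, 0.1635]
tcp_rot: [2.581, 1.564, 2.631]
contact_force: [-0.0, -0.6, -1.1]
width: 0.0107
```

Run:
```python
from held import *
go((.4698,-.1329,.17),np.radians(92.9))
held('w13',.022)
```

```text
t 23.02 pos [ 0.4669 -0.1301  0.1635] width 0.0107 F [-0.  -0.6 -1.1]
shift in tool axes now [-0.0065 -0.003   0.0027]
 turn opt [-0.0006 -0.0057 -0.0036] j6 now -0.323 shift in target axes [-0.0065 -0.003   0.0028]
 turn opt [ 3.141  -0.0056  0.009 ] j6 now -0.323 shift in target axes [-0.0065  0.003  -0.0028]
 turn opt [ 3.141  -0.0056  0.009 ] j6 now -0.323 shift in target axes [-0.0065  0.003  -0.0028]
tool y yaw deg 92.87
near edge z -0.0224 expect -0.022  sides -0.0233 0.0192
edge angle 0.77
```

View pics/w13.png

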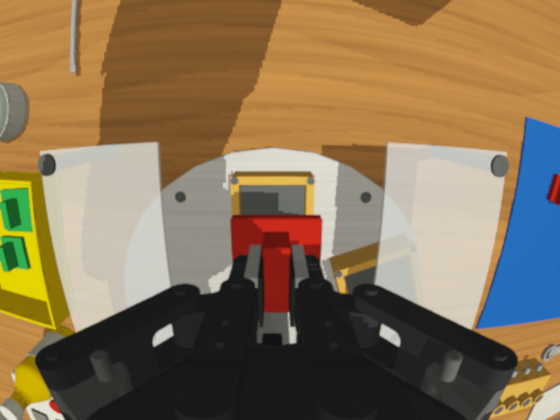

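```bash
cat > gold.py <<'E'
from look import *
def gold(name,pocket):
    c=np.load(f'pics/{name}.npy',allow_pickle=True).item(); im=cv2.imread(f'pics/{name}.png'); p,R,s=tool()
    H,S,V=cv2.split(cv2.cvtColor(im,cv2.COLOR_BGR2HSV))
    m=((H>14)&(H<27)&(S>90)&(V>150)).astype(np.uint8)
    ax=np.array([.5704,-.1278]); a=np.radians(2.9); u=np.array([np.cos(a),np.sin(a)]); v=np.array([-u[1],u[0]])
    h=ax-.1*u; half=pocket/2+.006
    # restrict to pixels mapping near housing
    ys,xs=np.nonzero(m); P=onz(c,np.c_[xs,ys],.064,True)[:,:2]-h
    a1=P@u; b1=P@v; k=(np.abs(a1)<half+.008)&(np.abs(b1)<half+.008)
    a1=a1[k];b1=b1[k]
    print('n',k.sum(),'radial min',np.percentile(a1,1).round(4),'tang min/max',np.percentile(b1,[1,99]).round(4),'expect',half)
    crop(im,200,140,360,300,4,f'pics/{name}c.png')
E
python3 -c "
from gold import *
gold('w13',.05)"
```

```text
n 1178 radial min -0.0305 tang min/max [-0.0321  0.0288] expect 0.031
```

View pics/w13c.png

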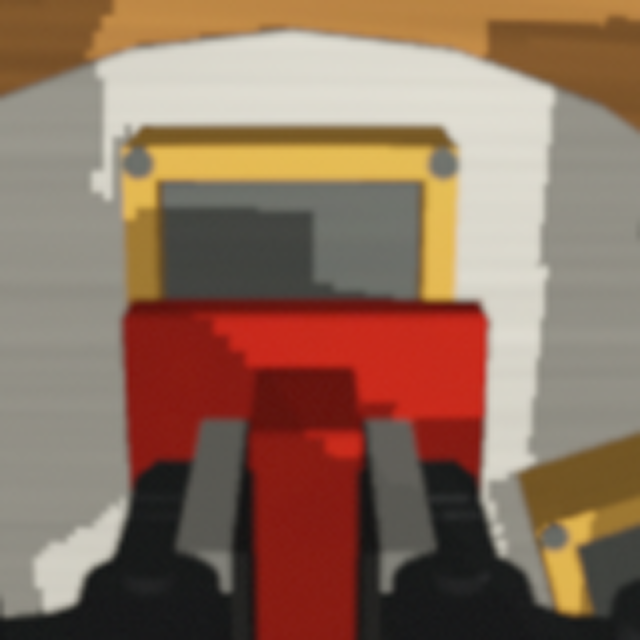

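Emit:
jog_arm(
  deltas=[0.015,-0.003,0.003,0,-0.006,-0.004,0,0.025,0,0,0,0,0,0,0.02,0,0,0,0,0,0,0.006,0,0,0,0,0,0,0,0,0,0,0,0,0,0,0,0,0,0,0,0],
)

```text
t: 23.57
position: [0.4704, -0.1312, 0.0965]
tcp_rot: [-1.461, 1.569, -1.405]
contact_force: [-0.4, -0.1, 0.0]
width: 0.0108
```

Run:
```python
from held import *
go((.470,-.1329,.09),np.radians(92.9))
```

```text
t 23.57 pos [ 0.4704 -0.1312  0.0965] width 0.0108 F [-0.4 -0.1  0. ]
shift in tool axes now [ 0.0065 -0.0017 -0.0005]
 turn opt [0.005  0.0002 0.0017] j6 now -0.327 shift in target axes [ 0.0065 -0.0017 -0.0005]
 turn opt [-3.1366e+00 -2.6000e-03  3.0000e-04] j6 now -0.327 shift in target axes [0.0065 0.0017 0.0005]
 turn opt [-3.1366e+00 -2.6000e-03  3.0000e-04] j6 now -0.327 shift in target axes [0.0065 0.0017 0.0005]
tool y yaw deg 93.19
```

Emit:
jog_arm(
  deltas=[0.005,-0.0017,0,0.005,0,0.001,0,0,0,0,0,0,0,0,0.005,0,0,0,0,0,0,0.004,0,0,0,0,0,0,0,0,0,0,0,0,0],
)

```text
t: 23.98
position: [0.4726, -0.1336, 0.0847]
tcp_rot: [-0.453, 1.566, -0.403]
contact_force: [-0.2, -0.3, -0.9]
width: 0.0107
```

Run:
```python
from held import *
go((.470,-.1329,.0795),np.radians(92.9))
```

```text
t 23.98 pos [ 0.4726 -0.1336  0.0847] width 0.0107 F [-0.2 -0.3 -0.9]
shift in tool axes now [ 0.0052  0.0008 -0.0026]
 turn opt [-0.0002  0.0044  0.0022] j6 now -0.325 shift in target axes [ 0.0052  0.0008 -0.0025]
 turn opt [ 3.1414  0.0034 -0.007 ] j6 now -0.325 shift in target axes [ 0.0052 -0.0008  0.0025]
 turn opt [ 3.1414  0.0034 -0.007 ] j6 now -0.325 shift in target axes [ 0.0052 -0.0008  0.0025]
tool y yaw deg 92.89
```

Emit:
jog_arm(
  deltas=[0,0.001,-0.0027,0,0.004,0.002,0,0,0,0,0,0,0,0,0.004,0,-0.001,0,0,0,0,0.002,0,-0.001,0,0,0,0,0,0,0,0,0,0,0],
)

```text
t: 24.4
position: [0.4681, -0.1329, 0.0789]
tcp_rot: [-0.209, 1.569, -0.158]
contact_force: [-0.3, -0.3, 5.7]
width: 0.0104
```

Run:
```python
from held import *
go((.470,-.1329,.0795),np.radians(92.9))
look('w14')
```

```text
t 24.4 pos [ 0.4681 -0.1329  0.0789] width 0.0104 F [-0.3 -0.3  5.7]
shift in tool axes now [-0.0006 -0.0001  0.0019]
 turn opt [-0.0002  0.0019  0.0004] j6 now -0.327 shift in target axes [-0.0006 -0.0001  0.0019]
 turn opt [ 3.1414e+00  6.0000e-04 -2.9000e-03] j6 now -0.327 shift in target axes [-0.0006  0.0001 -0.0019]
 turn opt [ 3.1414e+00  6.0000e-04 -2.9000e-03] j6 now -0.327 shift in target axes [-0.0006  0.0001 -0.0019]
tool y yaw deg 92.89
```

View pics/w14.png

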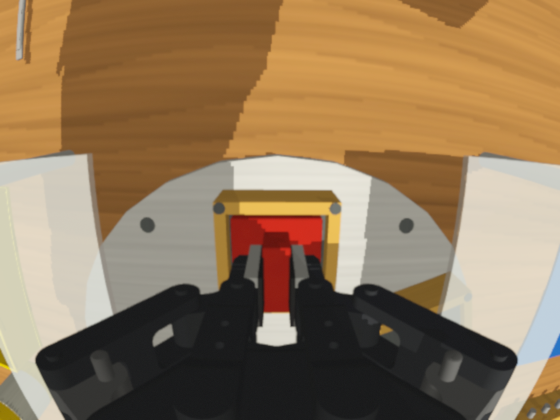

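Emit:
jog_arm(
  deltas=[0.003,0,0.001,0,0,0,0,0.003,0,0,0,0,0,0,0.002,0,0,0,0,0,0],
)

```text
t: 24.7
position: [0.4698, -0.134, 0.0747]
tcp_rot: [-0.64, 1.565, -0.59]
contact_force: [-26.4, 0.7, 68.9]
width: 0.0109
```

Run:
```python
from held import *
go((.470,-.1329,.0755),np.radians(92.9))
```

```text
t 24.7 pos [ 0.4698 -0.134   0.0747] width 0.0109 F [-26.4   0.7  68.9]
shift in tool axes now [-0.0008  0.0011  0.0002]
 turn opt [-0.0006  0.0049  0.0036] j6 now -0.327 shift in target axes [-0.0008  0.0011  0.0002]
 turn opt [ 3.141   0.0057 -0.0077] j6 now -0.327 shift in target axes [-0.0008 -0.0011 -0.0002]
 turn opt [ 3.141   0.0057 -0.0077] j6 now -0.327 shift in target axes [-0.0008 -0.0011 -0.0002]
tool y yaw deg 92.87
```

Emit:
jog_arm(
  deltas=[-0.001,0,0,0,0,0,0.02,0,0,0,0,0,0,0.03,0,0,0,0,0,0,0.035,0,0,0,0,0,0,0.035,-0.02,0,0,0,0,0,0.035,-0.03,0,0,0,0,0,0.035,-0.03,0,0,0,0,0,0.035,-0.02,0,0,0,0,0,0.035,0,0,0,0,0,0,0.035],
)

```text
t: 25.45
position: [0.467, -0.1331, 0.1776]
tcp_rot: [-1.736, 1.569, -1.686]
contact_force: [0.6, -1.1, 0.5]
width: 0.0349
```

Run:
```python
from held import *
from covers import mats
go((.470,-.1329,.0755),np.radians(92.9))
c,im=look('w15')
crop(im,200,140,360,280,4,'pics/w15c.png')
for o in mats('w',im,.064,True,c): print(*o)
```

```text
t 25.45 pos [ 0.467  -0.1331  0.1776] width 0.0349 F [ 0.6 -1.1  0.5]
shift in tool axes now [0.1021 0.0002 0.0031]
 turn opt [-0.0006 -0.0003  0.0021] j6 now -0.326 shift in target axes [0.1021 0.     0.0031]
 turn opt [3.141e+00 3.200e-03 5.000e-04] j6 now -0.326 shift in target axes [ 0.1021 -0.     -0.0031]
 turn opt [3.141e+00 3.200e-03 5.000e-04] j6 now -0.326 shift in target axes [ 0.1021 -0.     -0.0031]
tool y yaw deg 92.87
[276. 209.] 471.0 -135.3 45.1 44.0 2.9
[553. 188.] 431.8 151.8 30.8 26.5 77.8
```

View pics/w15c.png

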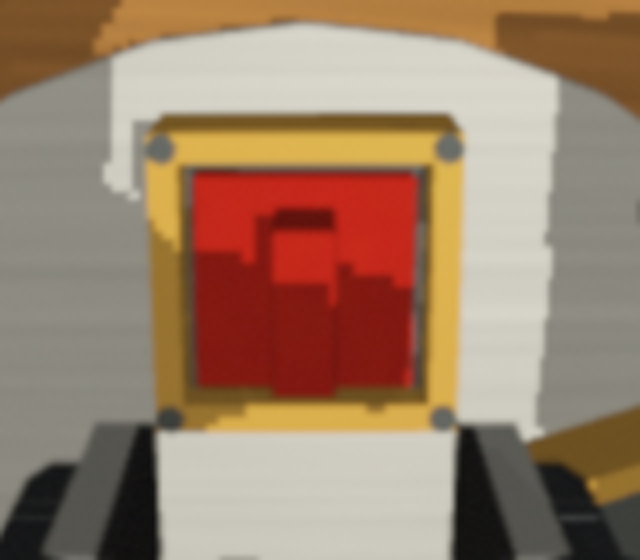

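Emit:
jog_arm(
  deltas=[0,0,0.02,0,0,0,0.035,0,0,0.035,0,0,0,0.035,0,0,0.033,0,0,0,0.035,0,0,0.015,0,0,0,0.035,0,0,0,0,0,0,0.035,0,0,0,0,0,0,0.035],
)

```text
t: 26.0
position: [0.5713, -0.127, 0.1689]
tcp_rot: [3.115, 1.563, -3.118]
contact_force: [0.2, 0.8, 0.2]
width: 0.0351
```

Run:
```python
from held import *
go((.5704,-.1278,.126),np.radians(92.9))
```

```text
t 26.0 pos [ 0.5713 -0.127   0.1689] width 0.0351 F [0.2 0.8 0.2]
shift in tool axes now [ 0.0429 -0.0008 -0.0006]
 turn opt [-0.0013 -0.0079 -0.0002] j6 now -0.267 shift in target axes [ 0.0429 -0.0008 -0.001 ]
 turn opt [ 3.1403e+00 -3.0000e-04  1.2300e-02] j6 now -0.267 shift in target axes [0.0429 0.0008 0.001 ]
 turn opt [ 3.1403e+00 -3.0000e-04  1.2300e-02] j6 now -0.267 shift in target axes [0.0429 0.0008 0.001 ]
tool y yaw deg 92.83
```

Emit:
jog_arm(
  deltas=[0.012,-0.0005,0,0,-0.008,0,0.035,0.015,0,0,0,0,0,0.035,0.012,0,0,0,0,0,0.035,0,0,0,0,0,0,0.035,0.006,0,-0.003,0,0,0,0.035,0,0,0,0,0,0,0.035],
)

```text
t: 26.5
position: [0.563, -0.1274, 0.1184]
tcp_rot: [2.843, 1.565, 2.892]
contact_force: [-0.5, 0.4, -0.3]
width: 0.035
```

Run:
```python
from held import *
go((.5704,-.1278,.126),np.radians(92.9))
```

```text
t 26.5 pos [ 0.563  -0.1274  0.1184] width 0.035 F [-0.5  0.4 -0.3]
shift in tool axes now [-0.0077 -0.0007  0.0074]
 turn opt [-0.0018 -0.0058 -0.0018] j6 now -0.271 shift in target axes [-0.0076 -0.0008  0.0074]
 turn opt [ 3.1398e+00 -2.8000e-03  9.1000e-03] j6 now -0.271 shift in target axes [-0.0076  0.0008 -0.0074]
 turn opt [ 3.1398e+00 -2.8000e-03  9.1000e-03] j6 now -0.271 shift in target axes [-0.0076  0.0008 -0.0074]
tool y yaw deg 92.8
```

Emit:
jog_arm(
  deltas=[-0.007,-0.0005,0.007,-0.001,-0.005,-0.002,0.035,0,0,0,0,0,0,0.035,0,0,0,0,0,0,0.035,0,0,0,0,0,0,0,0,0,0,0,0,0,0,0,0,0,0,0,0,0,0,0,0,0,0,0,0,0,0,0,0,0,0,0],
)

```text
t: 27.17
position: [0.5713, -0.1278, 0.1288]
tcp_rot: [-0.343, 1.568, -0.293]
contact_force: [-0.2, 0.5, 0.1]
width: 0.0127
```

Run:
```python
from held import *
go((.5704,-.1278,.126),np.radians(92.9))
```

```text
t 27.17 pos [ 0.5713 -0.1278  0.1288] width 0.0127 F [-0.2  0.5  0.1]
shift in tool axes now [ 0.0027  0.     -0.0009]
 turn opt [-0.0008  0.0028  0.001 ] j6 now -0.27 shift in target axes [ 0.0028  0.     -0.0009]
 turn opt [ 3.1408e+00  1.6000e-03 -4.4000e-03] j6 now -0.27 shift in target axes [ 0.0028 -0.      0.0009]
 turn opt [ 3.1408e+00  1.6000e-03 -4.4000e-03] j6 now -0.27 shift in target axes [ 0.0028 -0.      0.0009]
tool y yaw deg 92.85
```

Emit:
jog_arm(
  deltas=[0,0,-0.0005,-0.06,0,0,0,0,0,0,-0.1,0,0,0,0,0,0,-0.11,0,0,0,0,0,0,-0.11,0,0,0,0,0,0,-0.11,0,0,0,0,0,0,-0.11,0,0,0,0,0,0,-0.11,0,0,0,0,0,0,-0.11,0,0,0,0,0,0,-0.11,0,0,0,0,0,0,-0.11,0,0,0,0,0,0,-0.11,0,0,0,0,0,0,-0.11,0,0,0],
)

```text
t: 28.17
position: [0.5709, -0.1272, 0.1288]
tcp_rot: [-1.019, 1.568, 0.343]
contact_force: [0.1, 0.6, -0.3]
width: 0.0123
```

Run:
```python
from held import *
go((.5704,-.1278,.128),np.radians(92.9+144))
```

```text
t 28.17 pos [ 0.5709 -0.1272  0.1288] width 0.0123 F [ 0.1  0.6 -0.3]
shift in tool axes now [ 0.0008  0.0003 -0.0006]
 turn opt [-1.2016e+00 -2.0000e-04  3.5000e-03] j6 now -1.583 shift in target axes [0.0008 0.0007 0.0001]
 turn opt [1.94e+00 3.90e-03 2.00e-04] j6 now -1.583 shift in target axes [ 0.0008 -0.0007 -0.0001]
 turn opt [1.94e+00 3.90e-03 2.00e-04] j6 now -1.583 shift in target axes [ 0.0008 -0.0007 -0.0001]
tool y yaw deg 168.06
```

Emit:
jog_arm(
  deltas=[0,0,0,-0.11,0,0.003,0,0,0,0,-0.11,0,0,0,0,0,0,-0.11,0,0,0,0,0,0,-0.11,0,0,0,0,0,0,-0.11,0,0,0,0,0,0,-0.11,0,0,0,0,0,0,-0.11,0,0,0,0,0,0,-0.11,0,0,0,0,0,0,-0.11,0,0,0,0,0,0,-0.11,0,0,0,0,0,0,-0.07,0,0,0,0,0,0,0,0,0,0,0,0,0,0,0,0,0],
)

```text
t: 29.25
position: [0.5702, -0.1274, 0.1287]
tcp_rot: [-0.567, 1.569, 2.028]
contact_force: [0.3, 1.1, -0.3]
width: 0.0126
```

Run:
```python
from held import *
go((.5704,-.1278,.128),np.radians(92.9+144))
```

```text
t 29.25 pos [ 0.5702 -0.1274  0.1287] width 0.0126 F [ 0.3  1.1 -0.3]
shift in tool axes now [ 0.0007  0.0002 -0.0003]
 turn opt [0.0312 0.0018 0.0011] j6 now -2.816 shift in target axes [ 0.0007  0.0002 -0.0003]
 turn opt [-3.1104e+00 -1.8000e-03  2.8000e-03] j6 now -2.816 shift in target axes [ 0.0007 -0.0002  0.0003]
 turn opt [-3.1104e+00 -1.8000e-03  2.8000e-03] j6 now -2.816 shift in target axes [ 0.0007 -0.0002  0.0003]
tool y yaw deg -121.31
```

Emit:
jog_arm(
  deltas=[0,0,0,0.03,0,0,0,0,0,0,0,0,0,0.04,0,0,0,0,0,0,0.04,0,0,0,0,0,0,0.04,-0.02,0,0,0,0,0,0.04,-0.03,0,0,0,0,0,0.04,-0.01,0,0,0,0,0,0.04,0,0,0,0,0,0,0.04],
)

```text
t: 29.92
position: [0.5695, -0.1275, 0.1899]
tcp_rot: [-0.038, 1.567, 2.517]
contact_force: [-0.4, 1.2, 0.4]
width: 0.0398
```

Emit:
jog_arm(
  deltas=[0,0,0,0.08,0,0,0.04,0,0,0,0.125,0,0,0.04,0,0,0,0.125,0,0,0.04,0,0,0,0.125,0,0,0.04,0,0,0,0.125,0,0,0.04,0,0,0,0.125,0,0,0.04,0,0,0,0.125,0,0,0.04,0,0,0,0.125,0,0,0.04,0,0,0,0.125,0,0,0.04,0,0,0,0.125,0,0,0.04,0,0,0,0.125,0,0,0.04,0,0,0,0.125,0,0,0.04,0,0,0,0.125,0,0,0.04,0,0,0,0.125,0,0,0.04,0,0,0,0.125,0,0,0.04,0,0,0,0.125,0,0,0.04,0,0,0,0.125,0,0,0.04,0,0,0,0.125,0,0,0.04,0,0,0,0.125,0,0,0.04,0,0,0,0.08,0,0,0.04],
)

```text
t: 31.58
position: [0.5667, -0.1269, 0.1727]
tcp_rot: [2.672, 1.557, 2.804]
contact_force: [-0.2, -1.1, 0.3]
width: 0.0401
```

Run:
```python
from held import *
go((.4705,-.1329,.18),np.radians(92.9))
```

```text
t 31.58 pos [ 0.5667 -0.1269  0.1727] width 0.0401 F [-0.2 -1.1  0.3]
shift in tool axes now [-0.0061  0.0069 -0.0963]
 turn opt [ 0.0822 -0.0123 -0.0056] j6 now -0.354 shift in target axes [-0.0073 -0.0011 -0.0964]
 turn opt [-3.0594  0.0086 -0.0188] j6 now -0.354 shift in target axes [-0.0073  0.0011  0.0964]
 turn opt [-3.0594  0.0086 -0.0188] j6 now -0.354 shift in target axes [-0.0073  0.0011  0.0964]
tool y yaw deg 97.6
```

Emit:
jog_arm(
  deltas=[-0.004,0,0,0.07,-0.012,-0.006,0.04,0,0,-0.015,0.01,0,0,0.04,0,0,-0.03,0,0,0,0.04,0,0,-0.03,0,0,0,0.04,0,0,-0.015,0,0,0,0.04,0,0,0,0,0,0,0.04],
)

```text
t: 32.08
position: [0.4722, -0.1303, 0.1698]
tcp_rot: [2.955, 1.566, 2.996]
contact_force: [-0.4, 0.0, 0.7]
width: 0.0401
```

Run:
```python
from held import *
go((.4705,-.1329,.18),np.radians(92.9))
c,im=look('w16');green(c,im,.068)
```

```text
t 32.08 pos [ 0.4722 -0.1303  0.1698] width 0.0401 F [-0.4  0.   0.7]
shift in tool axes now [-0.0101 -0.0025 -0.0019]
 turn opt [-0.0099 -0.0046 -0.0009] j6 now -0.31 shift in target axes [-0.0102 -0.0025 -0.0019]
 turn opt [ 3.1317e+00 -1.4000e-03  7.3000e-03] j6 now -0.31 shift in target axes [-0.0102  0.0025  0.0019]
 turn opt [ 3.1317e+00 -1.4000e-03  7.3000e-03] j6 now -0.31 shift in target axes [-0.0102  0.0025  0.0019]
tool y yaw deg 92.33
green [ 16.83333333 249.25925926] ((525.4064331054688, -394.6133728027344), (37.077091217041016, 45.4867057800293), 4.528973579406738)
green [ 20.46923077 205.94615385] ((478.3445129394531, -377.60211181640625), (39.87507247924805, 44.15072250366211), 3.788435220718384)
green [272.34615385 207.81730769] ((471.53131103515625, -135.1959991455078), (61.89027404785156, 61.320106506347656), 2.911750078201294)
```

View pics/w16.png

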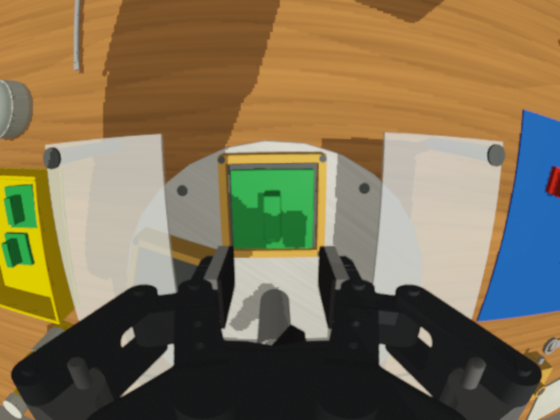

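Emit:
jog_arm(
  deltas=[0.015,-0.002,-0.003,-0.01,-0.004,0,0.035,0.025,0,-0.002,0,0,0,0.035,0.025,0,-0.002,0,0,0,0.035,0.012,0,-0.002,0,0,0,0.035,0,0,0,0,0,0,0.035,0,0,0,0,0,0,0.035],
)

```text
t: 32.63
position: [0.4677, -0.1329, 0.0885]
tcp_rot: [0.036, 1.568, 0.087]
contact_force: [0.5, -0.9, -0.4]
width: 0.0348
```

Run:
```python
from held import *
go((.4705,-.1333,.081),np.radians(92.9))
```

```text
t 32.63 pos [ 0.4677 -0.1329  0.0885] width 0.0348 F [ 0.5 -0.9 -0.4]
shift in tool axes now [ 0.0075 -0.0005  0.0027]
 turn opt [ 0.0002  0.0032 -0.0001] j6 now -0.328 shift in target axes [ 0.0075 -0.0005  0.0027]
 turn opt [-3.1414e+00  2.0000e-04  5.1000e-03] j6 now -0.328 shift in target axes [ 0.0075  0.0005 -0.0027]
 turn opt [-3.1414e+00  2.0000e-04  5.1000e-03] j6 now -0.328 shift in target axes [ 0.0075  0.0005 -0.0027]
tool y yaw deg 92.91
```

Emit:
jog_arm(
  deltas=[0.0065,-0.0005,0.002,0,0.003,0,0.035,0,0,0,0,0,0,0.035,0,0,0,0,0,0,0.0,0,0,0,0,0,0,0,0,0,0,0,0,0,0,0,0,0,0,0,0,0,0,0,0,0,0,0,0,0,0,0,0,0,0,0],
  squeeze=40,
)

```text
t: 33.3
position: [0.4737, -0.1339, 0.0846]
tcp_rot: [-0.291, 1.566, -0.239]
contact_force: [0.2, -1.1, -1.3]
width: 0.0108
```

Run:
```python
from held import *
go((.4705,-.1333,.081),np.radians(92.9))
c=np.load('pics/w8.npy',allow_pickle=True).item(); im=cv2.imread('pics/w8.png'); green(c,im,.012)
H,S,V=cv2.split(cv2.cvtColor(im,cv2.COLOR_BGR2HSV))
print('bin rim corners',onz(c,[[225,80],[371,95],[352,257],[219,250]],.05,True).round(3).tolist())
```

```text
t 33.3 pos [ 0.4737 -0.1339  0.0846] width 0.0108 F [ 0.2 -1.1 -1.3]
shift in tool axes now [ 0.0036  0.0008 -0.0032]
 turn opt [0.0006 0.005  0.0015] j6 now -0.327 shift in target axes [ 0.0036  0.0008 -0.0032]
 turn opt [-3.141e+00 -2.300e-03  7.800e-03] j6 now -0.327 shift in target axes [ 0.0036 -0.0008  0.0032]
 turn opt [-3.141e+00 -2.300e-03  7.800e-03] j6 now -0.327 shift in target axes [ 0.0036 -0.0008  0.0032]
tool y yaw deg 92.93
green [276.0625 180.    ] ((551.1495361328125, -455.2679748535156), (38.72825622558594, 39.189701080322266), 3.2766778469085693)
green [298.62702703 128.79459459] ((495.5938415527344, -435.3320007324219), (48.88778305053711, 49.00452423095703), 3.467751979827881)
bin rim corners [[0.453, -0.507, 0.05], [0.457, -0.372, 0.05], [0.618, -0.374, 0.05], [0.618, -0.509, 0.05]]
```

Emit:
jog_arm(
  deltas=[-0.02,0,0,0,0.005,0.002,0,-0.035,0,0,0,0,0,0,-0.035,0,0,0,0,0,0,-0.015,0,0,0,0,0,0,0,-0.015,0.005,0,0,0,0,0,-0.032,0.011,0,0,0,0,0,-0.032,0.011,0,0,0,0,0,-0.032,0.011,0,0,0,0,0,-0.032,0.011,0,0,0,0,0,-0.032,0.011,0,0,0,0,0,-0.032,0.011,0,0,0,0,0,-0.032,0.011,0,0,0,0,0,-0.025,0.008,0,0,0,0,0,-0.008,0.003,0,0,0,0,0,0,0,0,0,0,0,0,0,0,0,0,0,0],
)

```text
t: 34.63
position: [0.5822, -0.413, 0.1941]
tcp_rot: [0.75, 1.57, 0.803]
contact_force: [-0.1, 0.2, 0.6]
width: 0.011
```

Run:
```python
from look import *
go((.580,-.415,.056),np.radians(92.9))
look('w17')
```

```text
t 34.63 pos [ 0.5822 -0.413   0.1941] width 0.011 F [-0.1  0.2  0.6]
shift in tool axes now [ 0.1381 -0.0019 -0.0023]
 turn opt [ 0.0025  0.0006 -0.0006] j6 now -0.67 shift in target axes [ 0.1381 -0.0019 -0.0022]
 turn opt [-3.1391e+00  9.0000e-04  1.0000e-03] j6 now -0.67 shift in target axes [0.1381 0.0019 0.0022]
 turn opt [-3.1391e+00  9.0000e-04  1.0000e-03] j6 now -0.67 shift in target axes [0.1381 0.0019 0.0022]
tool y yaw deg 93.04
```

View pics/w17.png

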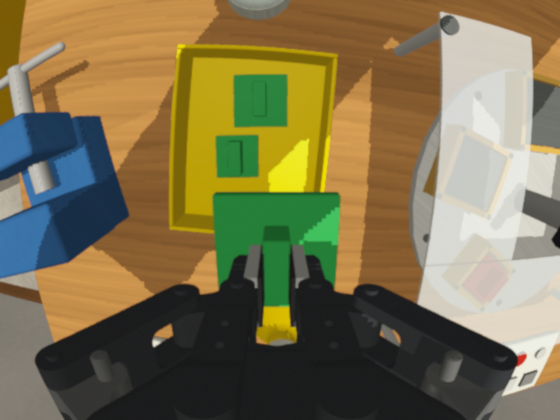

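Run:
```python
from look import *
c=np.load('pics/w8.npy',allow_pickle=True).item()
print(onz(c,[[308,318],[308,278]],.15,True), onz(c,[[304,290]],.10,True))
c1=cal('side')
im=cv2.imread('pics/d1.png');crop(im,260,90,350,160,7,'pics/oil.png')
print(onz(c1,[[284,106]],.15),onz(c1,[[284,132]],0))
```

```text
[[ 0.6257708  -0.42690055  0.15      ]
 [ 0.59212173 -0.43025154  0.15      ]] [[ 0.6302888  -0.42594726  0.1       ]]
[[ 0.67452575 -0.38597969  0.15      ]] [[ 6.88860330e-01 -4.33651542e-01 -1.11022302e-16]]
```

View pics/oil.png

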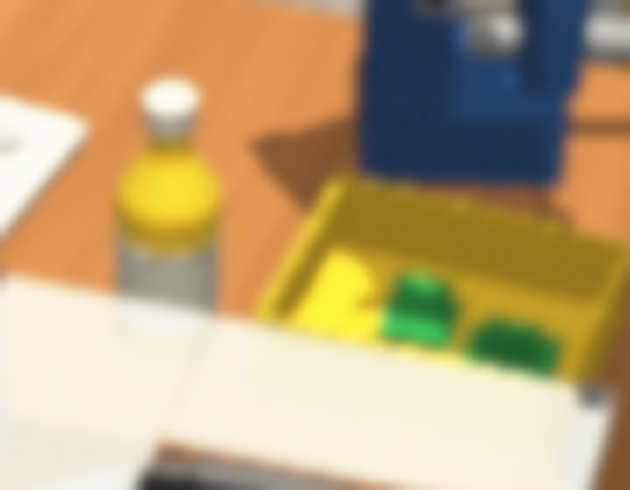

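Emit:
jog_arm(
  deltas=[0.02,-0.001,-0.004,0,0,0,0,0.035,0,-0.003,0,0,0,0,0.035,0,-0.002,0,0,0,0,0.03,0,-0.002,0,0,0,0,0.01,0,0,0,0,0,0,0,0,0,0,0,0,0,0,0,0,0,0,0,0],
)

```text
t: 35.27
position: [0.5708, -0.4075, 0.0647]
tcp_rot: [-0.612, 1.564, -0.554]
contact_force: [3.0, -9.8, -2.3]
width: 0.0111
```

Run:
```python
from look import *
go((.577,-.415,.055),np.radians(92.9))
```

```text
t 35.27 pos [ 0.5708 -0.4075  0.0647] width 0.0111 F [ 3.  -9.8 -2.3]
shift in tool axes now [ 0.0097 -0.0078  0.0057]
 turn opt [0.0081 0.0058 0.0041] j6 now -0.679 shift in target axes [ 0.0097 -0.0078  0.0058]
 turn opt [-3.1335 -0.0064  0.0092] j6 now -0.679 shift in target axes [ 0.0097  0.0078 -0.0058]
 turn opt [-3.1335 -0.0064  0.0092] j6 now -0.679 shift in target axes [ 0.0097  0.0078 -0.0058]
tool y yaw deg 93.36
```

Emit:
jog_arm(
  deltas=[0,-0.009,0.003,0.008,0.005,0.004,0,0,-0.001,0.002,0,0,0,0,0.006,0,0,0,0,0,0,0,0,0,0,0,0,0],
)

```text
t: 35.6
position: [0.5781, -0.4156, 0.0639]
tcp_rot: [-0.59, 1.565, -0.537]
contact_force: [-1.1, 0.5, -1.2]
width: 0.0112
```

Run:
```python
from look import *
go((.577,-.415,.055),np.radians(92.9))
```

```text
t 35.6 pos [ 0.5781 -0.4156  0.0639] width 0.0112 F [-1.1  0.5 -1.2]
shift in tool axes now [ 0.0089  0.0007 -0.0011]
 turn opt [0.0025 0.0051 0.0034] j6 now -0.677 shift in target axes [ 0.0089  0.0007 -0.0011]
 turn opt [-3.1391 -0.0054  0.008 ] j6 now -0.677 shift in target axes [ 0.0089 -0.0007  0.0011]
 turn opt [-3.1391 -0.0054  0.008 ] j6 now -0.677 shift in target axes [ 0.0089 -0.0007  0.0011]
tool y yaw deg 93.04
```

Emit:
jog_arm(
  deltas=[0.008,0,-0.001,0,0.005,0.003,0,0,0,0,0,0,0,0,0,0,0,0,0,0,0.028,0,0,0,0,0,0,0.028,0,0,0,0,0,0,0.028,-0.02,0,0,0,0,0,0.028,-0.035,0,0,0,0,0,0.028,-0.035,0,0,0,0,0,0.028,-0.035,0,0,0,0,0,0.028,-0.02,0,0,0,0,0,0.028,0,0,0,0,0,0,0.035],
)

```text
t: 36.52
position: [0.5747, -0.4124, 0.2041]
tcp_rot: [2.465, 1.564, 2.52]
contact_force: [0.7, -0.5, -0.1]
width: 0.0347
```

Run:
```python
from look import *
from covers import mats
_,im=look('s2','scene'); _,im2=look('d2','side')
for n,i in (('scene',im),('side',im2)):
    for o in mats(n,i): print(n,*o)
go((.556,.3195,.20),np.radians(122))
look('w18')
```

```text
scene [293. 177.] 433.8 222.0 27.4 36.0 77.6
scene [342. 177.] 558.1 318.9 55.1 60.2 33.8
scene [361. 159.] 569.4 419.4 43.6 40.5 38.2
scene [333. 140.] 451.3 425.4 69.4 72.3 28.0
scene [415. 115.] 607.3 694.8 182.4 203.8 0.7
side [145. 405.] 646.1 606.5 204.3 87.9 19.3
side [260. 354.] 449.2 427.6 71.6 73.0 28.3
side [217. 336.] 567.8 421.0 45.5 45.0 19.5
side [237. 304.] 556.4 321.6 58.8 60.9 33.1
side [292. 286.] 438.8 222.9 32.0 34.4 79.5
t 36.62 pos [ 0.5741 -0.412   0.2004] width 0.0349 F [ 0.1 -0.4 -0.6]
shift in tool axes now [0.0048 0.7313 0.022 ]
 turn opt [-0.5037 -0.0061 -0.0081] j6 now -0.677 shift in target axes [4.000e-04 6.299e-01 3.722e-01]
 turn opt [ 2.6378 -0.0109  0.0082] j6 now -0.677 shift in target axes [ 4.000e-04 -6.299e-01 -3.722e-01]
 turn opt [ 2.6378 -0.0109  0.0082] j6 now -0.677 shift in target axes [ 4.000e-04 -6.299e-01 -3.722e-01]
tool y yaw deg 93.14
```

View pics/w18.png

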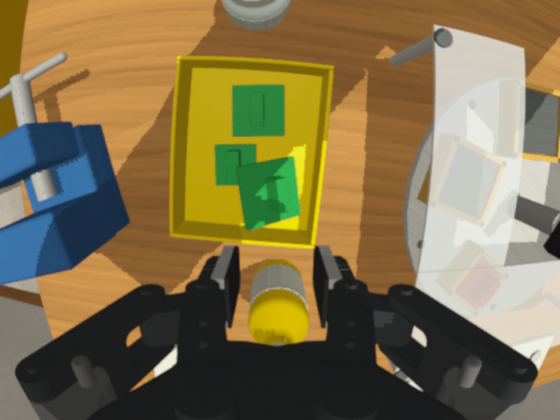

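Emit:
jog_arm(
  deltas=[0,0.02,0.001,0,-0.006,-0.008,0.035,-0.001,0.039,0.001,0,0,0,0.035,-0.001,0.039,0.001,0,0,0,0.035,-0.001,0.039,0.001,0,0,0,0.035,-0.001,0.039,0.001,0,0,0,0.035,-0.001,0.039,0.001,0,0,0,0.035,-0.001,0.039,0.001,0,0,0,0.035,-0.001,0.039,0.001,0,0,0,0.035,-0.001,0.039,0.001,0,0,0,0.035,-0.001,0.039,0.001,0,0,0,0.035,-0.001,0.039,0.001,0,0,0,0.035,-0.001,0.039,0.001,0,0,0,0.035,0,0.039,0.001,0,0,0,0.035,0,0.039,0.001,0,0,0,0.035,0,0.039,0.001,0,0,0,0.035,0,0.039,0.001,0,0,0,0.035,0,0.039,0,0,0,0,0.035,0,0.02,0,0,0,0,0.035,0,0,0,0,0,0,0.035],
)

```text
t: 38.25
position: [0.532, 0.2821, 0.1772]
tcp_rot: [3.047, 1.519, 3.095]
contact_force: [0.3, 0.2, -0.4]
width: 0.035
```

Run:
```python
from look import *
go((.556,.3195,.18),np.radians(123.5))
```

```text
t 38.25 pos [0.532  0.2821 0.1772] width 0.035 F [ 0.3  0.2 -0.4]
shift in tool axes now [-0.004   0.0363  0.0256]
 turn opt [-0.5357 -0.0492 -0.0187] j6 now 0.425 shift in target axes [-0.0028  0.018   0.0406]
 turn opt [ 2.605  -0.025   0.0657] j6 now 0.425 shift in target axes [-0.0028 -0.018  -0.0406]
 turn opt [ 2.605  -0.025   0.0657] j6 now 0.425 shift in target axes [-0.0028 -0.018  -0.0406]
tool y yaw deg 92.79
```

Emit:
jog_arm(
  deltas=[0,0,0,-0.1,-0.012,-0.004,0.035,0,0,0,-0.11,-0.012,-0.005,0.035,0,0,0,-0.11,-0.012,-0.005,0.035,0,0,0,-0.11,-0.012,-0.005,0.035,0,0.004,0.01,-0.1,0,0,0.035,0,0.004,0.015,0,0,0,0.035,0,0.003,0.01,0,0,0,0.035,0,0,0,0,0,0,0.035],
)

```text
t: 38.92
position: [0.549, 0.3067, 0.1627]
tcp_rot: [-3.044, 1.548, -2.436]
contact_force: [-0.0, 0.0, -0.4]
width: 0.035
```

Run:
```python
from look import *
from covers import mats
go((.556,.3195,.14),np.radians(123.5))
c,im=look('w19')
for o in mats('w',im,.011,True,c): print(*o)
crop(im,180,100,400,300,3,'pics/w19c.png')
```

```text
t 38.92 pos [0.549  0.3067 0.1627] width 0.035 F [-0.   0.  -0.4]
shift in tool axes now [0.0223 0.0065 0.0136]
 turn opt [ 0.0238 -0.0226  0.0025] j6 now -0.097 shift in target axes [0.0227 0.0068 0.0129]
 turn opt [-3.1176 -0.0039 -0.0353] j6 now -0.097 shift in target axes [ 0.0227 -0.0068 -0.0129]
 turn opt [-3.1176 -0.0039 -0.0353] j6 now -0.097 shift in target axes [ 0.0227 -0.0068 -0.0129]
tool y yaw deg 124.87
[365. 271.] 557.6 419.3 51.9 23.9 76.5
[282. 214.] 558.5 317.1 62.9 62.2 33.6
[430. 187.] 452.8 422.0 73.9 76.0 28.1
[270.  45.] 437.7 220.9 33.1 37.0 76.6
```

View pics/w19c.png

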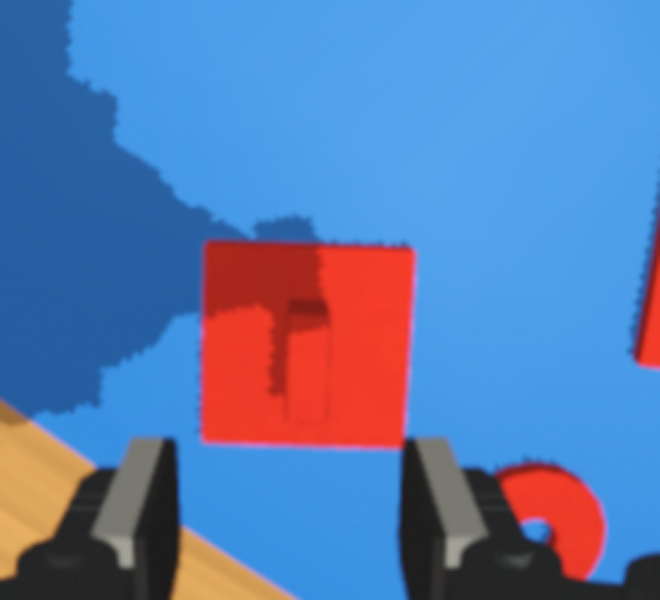

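Emit:
jog_arm(
  deltas=[0.01,0.006,0.008,0.024,-0.022,0.002,0.035,0.02,0.001,0.006,0,0,0,0.035,0.03,0,0,0,0,0,0.035,0.025,0,0,0,0,0,0.035,0,0,0,0,0,0,0.035,0,0,0,0,0,0,0.035],
)

```text
t: 39.47
position: [0.5526, 0.3142, 0.0715]
tcp_rot: [-3.005, 1.565, -2.426]
contact_force: [0.3, 0.7, 0.6]
width: 0.035
```

Run:
```python
from look import *
go((.5575,.3192,.023),np.radians(123.5))
c=cal('scene');print('crank',onz(c,[[379,218]],.064))
```

```text
t 39.47 pos [0.5526 0.3142 0.0715] width 0.035 F [0.3 0.7 0.6]
shift in tool axes now [0.0484 0.0015 0.0072]
 turn opt [-0.0058 -0.006   0.0008] j6 now -0.061 shift in target axes [0.0485 0.0015 0.0069]
 turn opt [3.1357e+00 1.3000e-03 9.5000e-03] j6 now -0.061 shift in target axes [ 0.0485 -0.0015 -0.0069]
 turn opt [3.1357e+00 1.3000e-03 9.5000e-03] j6 now -0.061 shift in target axes [ 0.0485 -0.0015 -0.0069]
tool y yaw deg 123.17
crank [[0.73795073 0.23668199 0.064     ]]
```

Emit:
jog_arm(
  deltas=[0.01,0.001,0.007,-0.006,-0.006,0,0.035,0.018,0,0,0,0,0,0.035,0.01,0,0,0,0,0,0.035,0,0,0,0,0,0,0.035,0,0,0,0,0,0,0.035],
)

```text
t: 39.88
position: [0.5605, 0.3194, 0.036]
tcp_rot: [-0.209, 1.565, 0.376]
contact_force: [-0.0, 0.6, 0.4]
width: 0.0349
```

Run:
```python
from look import *
go((.5575,.3192,.023),np.radians(123.5))
```

```text
t 39.88 pos [0.5605 0.3194 0.036 ] width 0.0349 F [-0.   0.6  0.4]
shift in tool axes now [ 0.013   0.0015 -0.0026]
 turn opt [0.0002 0.0058 0.0012] j6 now -0.067 shift in target axes [ 0.013   0.0015 -0.0026]
 turn opt [-3.1414e+00 -1.9000e-03  9.1000e-03] j6 now -0.067 shift in target axes [ 0.013  -0.0015  0.0026]
 turn opt [-3.1414e+00 -1.9000e-03  9.1000e-03] j6 now -0.067 shift in target axes [ 0.013  -0.0015  0.0026]
tool y yaw deg 123.51
```

Emit:
jog_arm(
  deltas=[0.005,0.0015,-0.003,0,0.006,0.001,0.035,0.007,0,-0.001,0,0,0,0.035,0.002,0,0,0,0,0,0.035,0,0,0,0,0,0,0.035],
)

```text
t: 40.22
position: [0.5573, 0.3192, 0.0234]
tcp_rot: [-0.113, 1.568, 0.471]
contact_force: [0.1, 0.7, 0.2]
width: 0.035
```

Run:
```python
from look import *
go((.5575,.3192,.023),np.radians(123.5))
```

```text
t 40.22 pos [0.5573 0.3192 0.0234] width 0.035 F [0.1 0.7 0.2]
shift in tool axes now [ 0.0004 -0.0001  0.0001]
 turn opt [0.0003 0.0028 0.0003] j6 now -0.065 shift in target axes [ 0.0004 -0.0001  0.0001]
 turn opt [-3.1413e+00 -5.0000e-04  4.5000e-03] j6 now -0.065 shift in target axes [ 0.0004  0.0001 -0.0001]
 turn opt [-3.1413e+00 -5.0000e-04  4.5000e-03] j6 now -0.065 shift in target axes [ 0.0004  0.0001 -0.0001]
tool y yaw deg 123.52
```

Emit:
jog_arm(
  deltas=[0,0,0,0,0.003,0,0,0,0,0,0,0,0,0,0,0,0,0,0,0,0,0,0,0,0,0,0,0,0,0,0,0,0,0,0,0,0,0,0,0,0,0],
  squeeze=60,
)

```text
t: 40.72
position: [0.5577, 0.3195, 0.0243]
tcp_rot: [-0.666, 1.57, -0.081]
contact_force: [-0.3, 0.7, -1.3]
width: 0.0105
```

Emit:
jog_arm(
  deltas=[-0.015,0,0,0,0,0,0,-0.03,0,0,0,0,0,0,-0.04,0,0,0,0,0,0,-0.04,0,0,0,0,0,0,-0.035,0,0,0,0,0,0,-0.01,0,0,0,0,0,0,0,0,0,0,0,0,0],
)

```text
t: 41.3
position: [0.5553, 0.3181, 0.1993]
tcp_rot: [-3.14, 1.565, -2.555]
contact_force: [0.5, 0.3, -1.8]
width: 0.0107
```

Run:
```python
from held import *
go((.4705,-.1329,.19),np.radians(92.9))
held('w20',.032)
```

```text
t 41.3 pos [0.5553 0.3181 0.1993] width 0.0107 F [ 0.5  0.3 -1.8]
shift in tool axes now [ 0.0111 -0.3292 -0.3197]
 turn opt [ 0.5344 -0.0057  0.0016] j6 now -0.065 shift in target axes [ 0.0093 -0.4461 -0.1075]
 turn opt [-2.6072e+00 -2.1000e-03 -7.6000e-03] j6 now -0.065 shift in target axes [0.0093 0.4461 0.1075]
 turn opt [-2.6072e+00 -2.1000e-03 -7.6000e-03] j6 now -0.065 shift in target axes [0.0093 0.4461 0.1075]
tool y yaw deg 123.52
near edge z -0.0319 expect -0.032  sides -0.0331 0.0435
edge angle 0.49
```

View pics/w20.png

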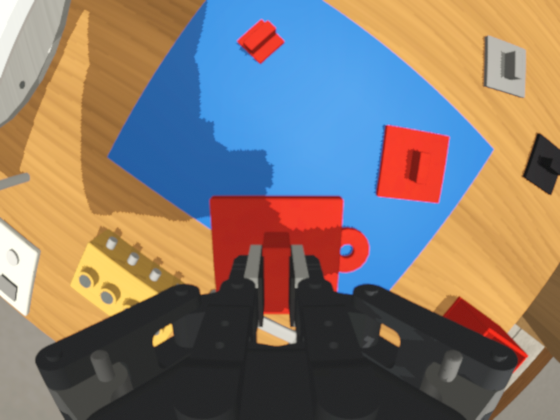

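Emit:
jog_arm(
  deltas=[0,0,0,0.1,-0.005,0.001,0,0,0,0,0.11,0,0,0,0,0,0,0.11,0,0,0,0,0,0,0.11,0,0,0,0,0,0,0.1,0,0,0,0,-0.015,-0.004,0,0,0,0,0,-0.037,-0.009,0,0,0,0,0,-0.037,-0.009,0,0,0,0,0,-0.037,-0.009,0,0,0,0,0,-0.037,-0.009,0,0,0,0,0,-0.037,-0.009,0,0,0,0,0,-0.037,-0.009,0,0,0,0,0,-0.037,-0.009,0,0,0,0,0,-0.037,-0.009,0,0,0,0,0,-0.037,-0.009,0,0,0,0,0,-0.037,-0.009,0,0,0,0,0,-0.02,-0.005,0,0,0,0,0,0,0,0,0,0,0],
)

```text
t: 42.85
position: [0.4488, -0.1074, 0.1692]
tcp_rot: [-2.945, 1.531, -2.912]
contact_force: [0.3, 0.7, -1.0]
width: 0.0106
```

Run:
```python
from held import *
go((.4705,-.1329,.17),np.radians(92.9))
```

```text
t 42.85 pos [ 0.4488 -0.1074  0.1692] width 0.0106 F [ 0.3  0.7 -1. ]
shift in tool axes now [-0.0014 -0.0262  0.0208]
 turn opt [-0.0179 -0.0388  0.0074] j6 now -0.256 shift in target axes [-0.0008 -0.0266  0.0204]
 turn opt [3.1231 0.0115 0.0607] j6 now -0.256 shift in target axes [-0.0008  0.0266 -0.0204]
 turn opt [3.1231 0.0115 0.0607] j6 now -0.256 shift in target axes [-0.0008  0.0266 -0.0204]
tool y yaw deg 91.89
```

Emit:
jog_arm(
  deltas=[0,-0.012,0.01,-0.01,-0.02,0.004,0,0,-0.012,0.008,-0.008,-0.018,0.003,0,0,-0.002,0.001,0,0,0,0,0,0,0,0,0,0,0,0,0,0,0,0,0,0],
)

```text
t: 43.27
position: [0.4649, -0.133, 0.162]
tcp_rot: [2.795, 1.561, 2.843]
contact_force: [-0.6, -0.5, -1.8]
width: 0.0105
```

Run:
```python
from held import *
from gold import gold
go((.4705,-.1329,.097),np.radians(92.9))
held('w21',.032,-.0133)
gold('w21',.07)
```

```text
t 43.27 pos [ 0.4649 -0.133   0.162 ] width 0.0105 F [-0.6 -0.5 -1.8]
shift in tool axes now [ 0.0649 -0.0004  0.0062]
 turn opt [-0.0032 -0.0094 -0.0034] j6 now -0.326 shift in target axes [ 0.065  -0.0002  0.0056]
 turn opt [ 3.1383 -0.0053  0.0147] j6 now -0.326 shift in target axes [ 0.065   0.0002 -0.0056]
 turn opt [ 3.1383 -0.0053  0.0147] j6 now -0.326 shift in target axes [ 0.065   0.0002 -0.0056]
tool y yaw deg 92.71
near edge z -0.0309 expect -0.032  sides -0.0336 0.0293
edge angle 0.01
n 1350 radial min -0.0485 tang min/max [-0.0425  0.0379] expect 0.041
```

View pics/w21c.png

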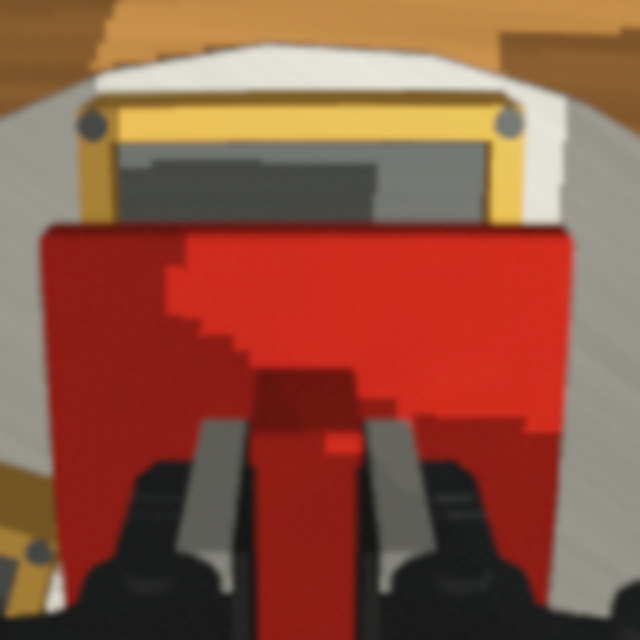

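Emit:
jog_arm(
  deltas=[0.015,0,0.004,-0.003,-0.009,-0.003,0,0.025,0,0.001,0,0,0,0,0.02,0,0,0,0,0,0,0.004,0,0,0,0,0,0,0,0,0,0,0,0,0,0,0,0,0,0,0,0],
)

```text
t: 43.82
position: [0.4692, -0.1281, 0.0961]
tcp_rot: [2.765, 1.569, 2.82]
contact_force: [0.1, -0.2, -1.0]
width: 0.0103
```

Run:
```python
from held import *
go((.4705,-.1329,.088),np.radians(92.9))
```

```text
t 43.82 pos [ 0.4692 -0.1281  0.0961] width 0.0103 F [ 0.1 -0.2 -1. ]
shift in tool axes now [ 0.0081 -0.0048  0.0011]
 turn opt [ 0.0043 -0.0019 -0.0007] j6 now -0.322 shift in target axes [ 0.0081 -0.0048  0.0011]
 turn opt [-3.1373e+00  1.2000e-03 -3.0000e-03] j6 now -0.322 shift in target axes [ 0.0081  0.0048 -0.0011]
 turn opt [-3.1373e+00  1.2000e-03 -3.0000e-03] j6 now -0.322 shift in target axes [ 0.0081  0.0048 -0.0011]
tool y yaw deg 93.15
```

Emit:
jog_arm(
  deltas=[0.003,-0.0045,0.001,0.004,-0.002,0,0,0,0,0,0,0,0,0,0.003,0,0,0,0,0,0,0,0,0,0,0,0,0],
)

```text
t: 44.15
position: [0.4722, -0.133, 0.0927]
tcp_rot: [-0.133, 1.567, -0.082]
contact_force: [-0.5, 0.3, -1.2]
width: 0.0104
```

Run:
```python
from held import *
go((.4705,-.1329,.081),np.radians(92.9))
```

```text
t 44.15 pos [ 0.4722 -0.133   0.0927] width 0.0104 F [-0.5  0.3 -1.2]
shift in tool axes now [ 0.0117  0.0002 -0.0017]
 turn opt [0.0004 0.0039 0.0005] j6 now -0.326 shift in target axes [ 0.0117  0.0002 -0.0017]
 turn opt [-3.1412e+00 -8.0000e-04  6.2000e-03] j6 now -0.326 shift in target axes [ 0.0117 -0.0002  0.0017]
 turn opt [-3.1412e+00 -8.0000e-04  6.2000e-03] j6 now -0.326 shift in target axes [ 0.0117 -0.0002  0.0017]
tool y yaw deg 92.92
```

Emit:
jog_arm(
  deltas=[0,0,-0.0017,0,0.004,0,0,0.004,0,-0.0005,0,0,0,0,0.004,0,-0.0005,0,0,0,0,0.002,0,0,0,0,0,0,0,0,0,0,0,0,0],
)

```text
t: 44.57
position: [0.4697, -0.1335, 0.0825]
tcp_rot: [-0.861, 1.569, -0.811]
contact_force: [0.4, -0.4, -0.8]
width: 0.0104
```

Run:
```python
from held import *
go((.4705,-.1329,.081),np.radians(92.9))
look('w22')
```

```text
t 44.57 pos [ 0.4697 -0.1335  0.0825] width 0.0104 F [ 0.4 -0.4 -0.8]
shift in tool axes now [0.0015 0.0006 0.0008]
 turn opt [-0.      0.0009  0.0011] j6 now -0.327 shift in target axes [0.0015 0.0006 0.0008]
 turn opt [ 3.1416e+00  1.7000e-03 -1.4000e-03] j6 now -0.327 shift in target axes [ 0.0015 -0.0006 -0.0008]
 turn opt [ 3.1416e+00  1.7000e-03 -1.4000e-03] j6 now -0.327 shift in target axes [ 0.0015 -0.0006 -0.0008]
tool y yaw deg 92.9
```

View pics/w22.png

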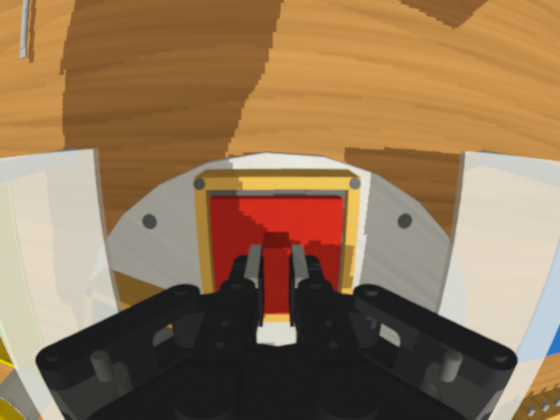

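Emit:
jog_arm(
  deltas=[0.003,0.0005,0.0005,0,0,0,0,0.003,0,0,0,0,0,0],
)

```text
t: 44.78
position: [0.4708, -0.1332, 0.077]
tcp_rot: [-0.639, 1.568, -0.588]
contact_force: [-0.1, 0.7, -1.0]
width: 0.0106
```

Emit:
jog_arm(
  deltas=[0.003,0,0,0,0,0,0],
)

```text
t: 44.87
position: [0.4716, -0.1337, 0.0758]
tcp_rot: [-0.618, 1.565, -0.568]
contact_force: [-25.8, 0.8, 82.1]
width: 0.0103
```

Emit:
jog_arm(
  deltas=[-0.0015,0,0,0,0,0,0.02,0,0,0,0,0,0,0.03,0,0,0,0,0,0,0.035,0,0,0,0,0,0,0.035,-0.02,0,0,0,0,0,0.035,-0.03,0,0,0,0,0,0.035,-0.03,0,0,0,0,0,0.035,-0.02,0,0,0,0,0,0.035,0,0,0,0,0,0,0.035],
)

```text
t: 45.62
position: [0.4697, -0.1328, 0.1793]
tcp_rot: [-1.292, 1.569, -1.241]
contact_force: [0.7, -0.1, 1.3]
width: 0.0346
```

Run:
```python
from held import *
from covers import mats
go((.470,-.1329,.0755),np.radians(92.9))
c,im=look('w23')
crop(im,200,140,360,280,4,'pics/w23c.png')
for o in mats('w',im,.064,True,c): print(*o)
# rib top far (outer) edge measured below
```

```text
t 45.62 pos [ 0.4697 -0.1328  0.1793] width 0.0346 F [ 0.7 -0.1  1.3]
shift in tool axes now [1.038e-01 1.000e-04 3.000e-04]
 turn opt [-0.      0.0005  0.0019] j6 now -0.325 shift in target axes [ 1.038e-01 -1.000e-04  3.000e-04]
 turn opt [ 3.1416e+00  2.9000e-03 -8.0000e-04] j6 now -0.325 shift in target axes [ 1.038e-01  1.000e-04 -3.000e-04]
 turn opt [ 3.1416e+00  2.9000e-03 -8.0000e-04] j6 now -0.325 shift in target axes [ 1.038e-01  1.000e-04 -3.000e-04]
tool y yaw deg 92.9
[553. 185.] 432.1 152.3 31.3 26.7 79.4
[275. 207.] 472.3 -135.8 64.0 63.4 3.4
```

View pics/w23c.png

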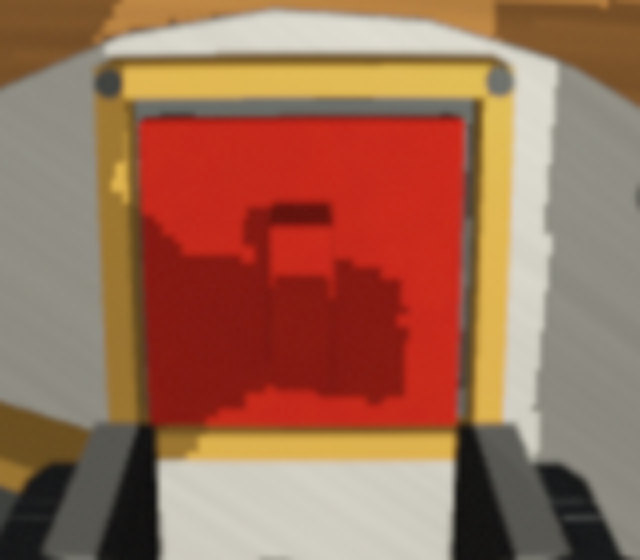

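Emit:
jog_arm(
  deltas=[-0.02,0,0,0,0,0,0.035,-0.035,-0.02,0,0,0,0,0.035,-0.03,-0.035,0,0,0,0,0.035,0,-0.039,0,0,0,0,0.035,0,-0.039,0,0,0,0,0.035,0,-0.039,0,0,0,0,0.035,0,-0.039,0,0,0,0,0.035,0,-0.02,0,0,0,0,0.035,0,0,0,0,0,0,0.035,0,0,0,0,0,0,0.035],
)

```text
t: 46.5
position: [0.4789, -0.3719, 0.2529]
tcp_rot: [2.722, 1.558, 2.776]
contact_force: [0.2, -0.1, 0.4]
width: 0.0352
```

Run:
```python
from look import *
c,a=look('s3','scene'); d,b=look('d3','side'); look('w24')
from covers import mats
for n,i,z in (('scene',a,.064),('side',b,.064)):
    for o in mats(n,i,z)+['--']+mats(n,i): print(n,*o)
crop(a,160,190,345,370,4,'pics/s3c.png'); crop(b,210,90,360,240,5,'pics/d3c.png')
```

```text
scene [225. 257.] 470.1 -132.0 61.9 62.0 2.9
scene [293. 177.] 454.3 193.8 26.1 34.3 77.6
scene [361. 159.] 583.5 381.9 41.5 38.6 38.2
scene [333. 140.] 470.7 387.6 65.7 68.9 28.0
scene [414. 115.] 619.6 644.4 173.8 194.2 0.7
scene - -
scene [225. 257.] 450.5 -120.0 65.0 65.1 2.9
scene [293. 177.] 433.8 222.0 27.4 36.0 77.6
scene [361. 159.] 569.4 419.4 43.6 40.5 38.2
scene [333. 140.] 451.1 425.3 69.0 72.3 28.0
scene [414. 115.] 607.3 694.8 182.4 203.8 0.7
side [145. 405.] 625.6 617.1 193.0 83.1 19.3
side [260. 354.] 439.6 448.0 67.7 69.0 28.2
side [217. 336.] 551.7 441.9 43.3 42.5 19.5
side [292. 286.] 429.7 254.6 30.2 32.5 79.5
side [318. 184.] 470.4 -135.8 62.4 51.0 2.3
side - -
side [145. 405.] 646.1 606.5 204.3 87.9 19.3
side [260. 354.] 449.3 427.5 71.6 73.0 28.2
side [217. 336.] 567.9 421.1 45.8 45.0 19.5
side [292. 286.] 438.8 222.9 32.0 34.4 79.5
side [318. 184.] 481.8 -190.2 66.0 54.0 2.3
```

View pics/s3.png

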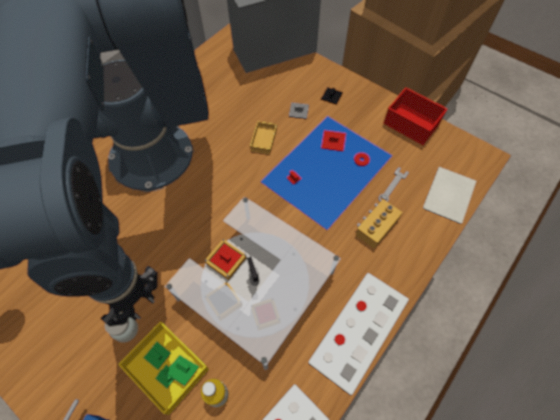

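View pics/s3c.png

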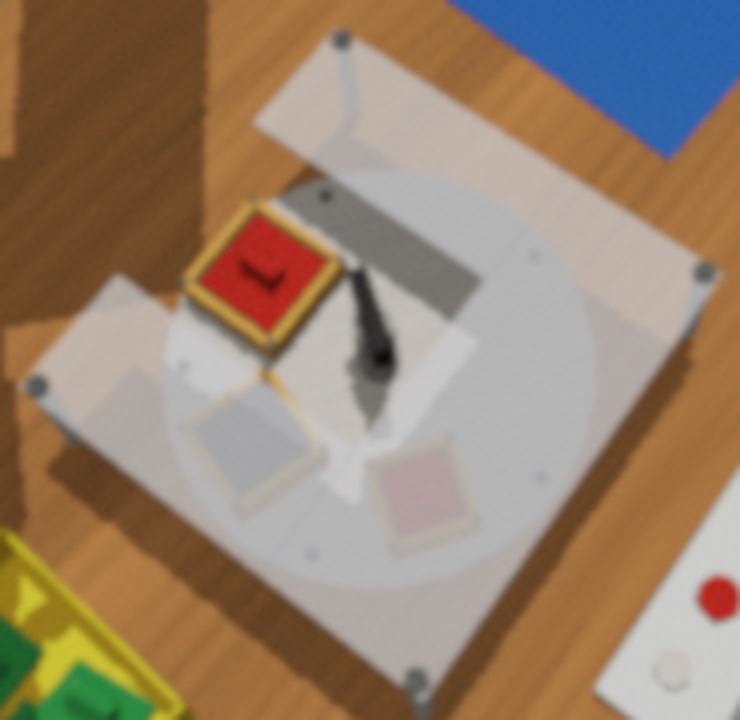

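View pics/d3c.png

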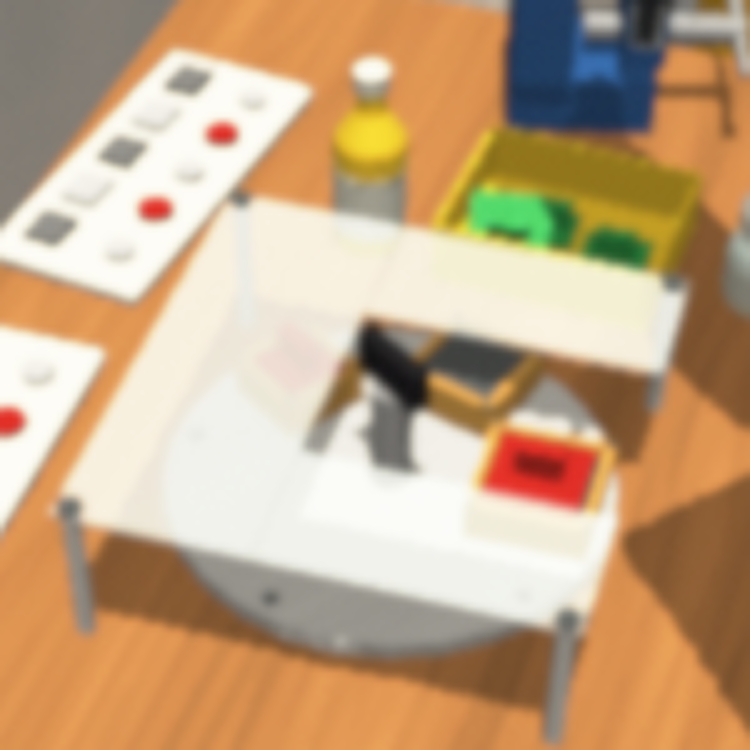

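View pics/w24.png

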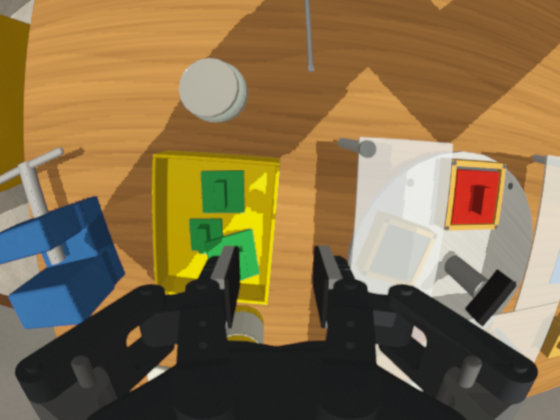

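Run:
```python
from look import *
s=bot.state();print(s['t'],np.abs(s['dq']).max(),s['contact_force']); print(bot.sign_off())
```

```text
46.65 0.017790160777477915 [-0.09120314 -0.25604493  0.45267914]
the job is handed in; nothing more can be done
None
```

I've handed the job in at 46.7 s. All three green caps are in the yellow bin, and both covers that match a housing are fitted. The medium cover was absent at the start, so that housing is left empty. The disc is clicked in at the large station, and the 34 mm and 76 mm covers and the ring have not moved from where they were first seen on the sheet.

**Last checks**
- **Covers seen in place:** The final pictures show the large cover level in its pocket, 62–64 mm across and centred to about 1 mm. The small one sits in its housing, seen through the guard.
- **Snap home:** I judged this by force and tool height, not by measuring the plate height afterwards. The presses peaked at about 69 N (small) and 82 N (large). Each tool height ended 4–5 mm below where the cover first rested.
- **Large cap:** It leans on the small cap in the bin. On the way down it lightly touched the bin wall, at about 10 N, and I backed it off before letting go.
- **Camera disagreement:** The wrist camera read y about 2 mm off the fixed cameras. I used the grip on the hub bar to settle the table's position.

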